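# Nest two angle sections in the bench angle

### The job

Put the two loose aluminium angle sections away in the low angle on the base plate: first nest the one with the lower upright leg into the fixed angle, let go of it, then nest the one with the taller upright leg into that one. Each must sit down flat and be pushed home into the corner so that the upright legs lie against one another, with the three sections centred on one another lengthwise (the ends of the two loose ones flush). Leave the tape roll, the flat box and the brown bottle where they are.

Things in the scene. Friction and masses are not known exactly. Their poses are not given: they have to be found in the camera images.
- nest: Nest, fixed to the bench: dark steel base plate 100 x 200 x 8 mm (cap screws 4 mm proud at its four corners) carrying a low fixed aluminium angle 140 mm long, 5 mm thick. Its flat leg's top is 13 mm, its upright's top 43 mm above the bench. Origin under the plate's centre; x points across, from the flat leg's free edge to the upright, y along the length, z up.
- nest_corner (a point): Middle of the fixed angle's inner corner line: where the flat leg's top (13 mm above the bench, reaching 70 mm from here in -x) meets the inner face of the upright (5 mm thick, on the +x side, rising 30 mm above here), half-way along the length. Axes as the nest's.
- low_angle_mid (a point): Low angle section, loose: centre of its upright leg (half-way up, along and through it). Aluminium L section 130 mm long, both legs 60 mm outside, 4 mm thick, about 84 g, standing with one leg flat, the other upright. The point is 30 mm above its underside, 2 mm inside the outer face. x points from the flat leg's free edge towards the upright, y along the length, z up.
- low_angle_corner (a point): Outer corner edge of the low angle, half-way along: where the upright's outer face meets the underside. Same axes. Coincides with nest_corner when nested.
- low_angle_inner (a point): Inner corner of the low angle, half-way along: where the upright's inner face meets the flat leg's top. Same axes.
- low_angle: The low angle section as a whole, with its origin at the centre of its flat leg's underside; axes as above.
- tall_angle_mid (a point): Tall angle section, loose: centre of its upright leg (half-way up, along and through it). Like the low one, 130 mm long, 4 mm thick, but upright leg 95 mm high and flat leg 56 mm deep outside, about 106 g. The point is 47.5 mm above its underside, 2 mm inside the outer face. x points from the flat leg's free edge towards the upright, y along the length, z up.
- tall_angle_corner (a point): Outer corner edge of the tall angle, half-way along: where the upright's outer face meets the underside. Same axes. Coincides with low_angle_inner when nested.
- tall_angle: The tall angle section as a whole, with its origin at the centre of its flat leg's underside; axes as above.
- tape_roll: Bystander: roll of cream tape lying flat, 70 mm across, 24 mm high; origin under its centre.
- mask_box: Bystander: flat grey and black box 68 x 67 x 17 mm; origin under its centre.
- resist_bottle: Bystander: brown bottle with a black cap, 61 mm across, 115 mm high; origin under its centre.

How it is judged:
By the outcome, as a careful person would: the job done as asked, in the order asked, and still so for the second after the job is handed in, with the robot touching nothing.
It also fails if it takes over 64 s, if anything falls off the work surface, if the arm or the gripper's body presses on something with over 40 N, if the wrist force passes 120 N, or if a joint passes its speed limit or range.

### The arm

A 6-joint arm with a two-finger parallel gripper is mounted at the origin on the work surface; the furniture and walls round the work are solid. World frame = base frame: x ahead of the robot, y to its left, z up, the work surface at z = 0. Lengths are in mm, angles in rad, forces in N, time in s.
With the tool pointing down it reaches from about 300 to 950 mm from the base axis. Payload 3.1 kg.
Tool frame: the origin (TCP) lies midway between the tips of the shut fingers; the grasp point (between the pads) lies 19 mm behind it; z points along the fingers, y is the direction in which the jaws open and shut (so a half turn about z gives the same grasp; the last joint's range is limited). The gripper opens to 85 mm and grips with 20 to 120 N. Pads are 22 mm wide; open, the fingers measure 114 mm over their backs; the gripper's body (76 mm by 85 mm) begins 54 mm behind the grasp point. The pads swing forward as they close: fully open they stand 13 mm farther back than shut.
Start: joints at [-1.325, 0.308, 1.634, -0, 1.2, -0.07], TCP at [194.084, -594.107, 197.172] pointing down, gripper open.
Joint ranges: [-3.06, 3.06], [-0.79, 1.96], [0.05, 2.63], [-1.19, 4.34], [0.05, 2.64], [-2.94, 2.94]. Speed limits (rad/s): [2.79, 2.79, 3.14, 3.14, 3.14, 3.14].

### API

Orientations are given as [roll, pitch, yaw] about the fixed x, y, z axes, in that order (R = Rz(yaw) Ry(pitch) Rx(roll)).
In Python, from workcell import bot, cams, sign_off gives the robot as it stands.
- The arm moves only by the shell command python3 -m jog 'ROWS'. ROWS is JSON, a list of rows, each an object with "rotation": the turn, a rotation vector about the tool's x, y, z in degrees, a list of three; "travel": the shift along the tool's x, y, z in m, a list of three; "fingers": the closure in counts, from 0 (fully open) to 255 (shut). In form: [{"rotation": [ax, ay, az], "travel": [dx, dy, dz], "fingers": fingers}, ...]. A call has exactly 8 rows; each row is the pose to reach, as a shift and turn from the pose commanded when the call began, along the tool's axes at that moment; what a row does not reach only later rows make up. A row lasts 1/12 s, in which the tool goes at most 41.7 mm and 7.16 degrees, less where a joint would pass 70% of its speed; a pose out of reach is approached as far as the arm can. A call with a gripper value outside its range is refused whole. The fingers move at their own pace and stop on an object; the grip force is fixed at half the most. Time passes only in rows, so rows that repeat a pose let the fingers close, or fill a call up. It gives the time, the measured TCP pose, the force and the opening at its end, in the units of the state.
- bot.read_state(): the state, without advancing time (a new reading comes with each control period).
- cams.get_image(name): name is "scene" or "top" or "wrist"; returns (picture, depth): 420x560x3 uint8, red, green, blue; 420x560 float32, mm along the optical axis (not along the pixel's ray), 0 where there is no reading.
- cams.camera_params(name): a dict with "vfov" (degrees; the focal length in pixels is half the picture's height over the tangent of half this angle, whatever the lens; pixels are square), "cx", "cy" (the principal point, pixels), "R" (3x3) and "t" (3): a world point X has camera coordinates R X + t. Camera axes: x right, y down, z forward; pixel columns grow to the right and rows downward; lengths in mm; the calibration is good to about 2 mm. A picture is of the moment at which its call begins: read the wrist's pose just before it. camera_params takes no time and is no camera call; for the wrist camera it gives the pose at the moment of the call.
- sign_off(): hands the job in, once; it reports no verdict.
Trained networks look in the newest picture that a camera, given by its name, has taken for a name from the list of things; names that differ only in an ending like _2 or _b are one class to them, and where a whole thing is asked for, a point or a joint stands for the part that bears it (a point fixed in the world has none). Each returns a list of dicts, best first, with "score" (0 to 1); they miss things now and then, are a little off and sometimes report something else, mostly with a low value. They report only what shows in the picture. A call takes as long as a camera call.
- cams.silhouettes(camera, target): "region" (420x560 bool, what is visible of it) and "bbox" ([left, top, right, bottom] in pixels, round what is visible of it).
- cams.place_of(camera, target): "uv" ([column, row] in pixels: a listed point, or the origin of a listed thing).
The state is a dict: "clock": time; "q": joint angles; "joint_velocities": joint speeds; "tau": joint torques, N m; "position": TCP position; "eef_rot": TCP orientation; "force": force on the tool from outside, world axes, zero at the start; "ft_torque": the same for the moment, N m; "gripper_width": finger opening in mm.
Only numpy, scipy, OpenCV 4.12 (cv2) and the standard library are available. Lean on these libraries where they do the work, as an engineer would, in place of code of your own. Each camera call takes 0.05 s, during which the arm holds its last target. There are 200 camera calls.

## Working session

There is one attempt and no reset: what is moved stays moved. The work goes in short steps, Python scripts to look and compute and a shell command to move; the robot and the scene stay as the last step left them, time stands still between calls to the robot, and variables do not carry over. Pictures are saved under pics/ and viewed, about 8 in all and at most 12, crops included, and the job is handed in when it is done.

```bash
mkdir -p pics; ls; cat > h.py <<'E'
import numpy as np,cv2
from scipy.spatial.transform import Rotation as Ro
from workcell import bot,cams,sign_off
def cam(n):
    p=cams.camera_params(n);f=210/np.tan(np.radians(p['vfov'])/2);return p,f
def pts(n,d,mask=None):
    p,f=cam(n);v,u=np.nonzero((d>0)&(mask if mask is not None else True));z=d[v,u]
    c=np.c_[(u-p['cx'])/f*z,(v-p['cy'])/f*z,z];return (c-p['t'])@np.array(p['R'])
def ray_z(n,uv,z):
    p,f=cam(n);R=np.array(p['R']);o=-R.T@p['t'];r=R.T@np.array([(uv[0]-p['cx'])/f,(uv[1]-p['cy'])/f,1]);return o+r*(z-o[2])/r[2]
def st():
    s=bot.read_state();return s
def save(n,im): cv2.imwrite('pics/'+n,im[...,::-1])
E
python3 - <<'E'
from h import *
a,da=cams.get_image('top');b,db=cams.get_image('scene')
save('a.png',np.hstack([a,b])[:, :]) if 0 else (save('top.png',a),save('scene.png',b))
Z={'nest':0,'nest_corner':13,'low_angle_mid':30,'low_angle_corner':0,'low_angle_inner':4,'low_angle':0,'tall_angle_mid':47.5,'tall_angle_corner':0,'tall_angle':0,'tape_roll':0,'mask_box':0,'resist_bottle':0}
for c in ['top','scene']:
    for k,z in Z.items():
        for r in cams.place_of(c,k)[:2]: print(c,k,np.round(r['uv']),round(r['score'],2),np.round(ray_z(c,r['uv'],z)))
s=st();print(s['clock'],s['position'],s['eef_rot'],s['gripper_width'])
for c in('top','scene'):print(c,cams.camera_params(c))
E
```

```text
pics
top nest [295. 189.] 0.59 [618.   6.   0.]
top nest_corner [295. 177.] 0.81 [651.   8.  13.]
top low_angle_mid [277. 235.] 0.87 [490.  56.  30.]
top low_angle_corner [278. 234.] 0.75 [494.  54.   0.]
top low_angle_corner [275. 244.] 0.61 [465.  60.   0.]
top low_angle_inner [279. 239.] 0.57 [479.  50.   4.]
top low_angle [274. 246.] 0.91 [462.  64.   0.]
top tall_angle_mid [373. 239.] 0.73 [ 478. -198.   48.]
top tall_angle_mid [418. 220.] 0.35 [ 531. -316.   48.]
top tall_angle_corner [373. 239.] 0.82 [ 482. -206.    0.]
top tall_angle_corner [276. 234.] 0.38 [494.  58.   0.]
top tall_angle [374. 249.] 0.69 [ 455. -209.    0.]
top tape_roll [417. 221.] 0.57 [ 533. -328.    0.]
top mask_box [413. 173.] 0.83 [ 666. -321.    0.]
top resist_bottle [162. 235.] 0.88 [490. 369.   0.]
top resist_bottle [372. 240.] 0.69 [ 480. -202.    0.]
scene nest [287. 229.] 0.86 [613. -14.   0.]
scene nest_corner [299. 222.] 0.98 [645.  10.  13.]
scene low_angle_mid [252. 200.] 0.8 [491.  47.  30.]
scene low_angle_corner [256. 206.] 0.57 [502.  44.   0.]
scene low_angle_inner [252. 208.] 0.74 [493.
[... 560 characters left out ...]
[ 194.08326075 -594.07430624  197.15486408] [-3.14149951e+00 -9.65526600e-06  3.15787784e-01] 85.66729837619738
top {'vfov': 46.02245410043894, 'cx': 278.88393759786567, 'cy': 204.02083628961404, 'R': array([[ 0.00825838, -0.99995966, -0.00353201],
       [-0.99007774, -0.00768117, -0.14031062],
       [ 0.14027783,  0.0046557 , -0.99010124]]), 't': array([  46.53630543,  571.25291094, 1280.95935631])}
scene {'vfov': 49.00076203733669, 'cx': 277.50681664834036, 'cy': 204.2829019540069, 'R': array([[ 0.97930191,  0.20230724,  0.00628914],
       [ 0.17858889, -0.84903143, -0.49724405],
       [-0.09525639,  0.48807521, -0.86758792]]), 't': array([-568.27425421,  -45.33178417, 1481.00039381])}
```

View pics/top.png

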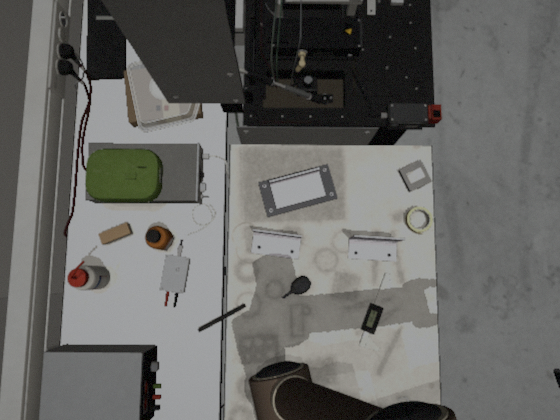

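View pics/scene.png

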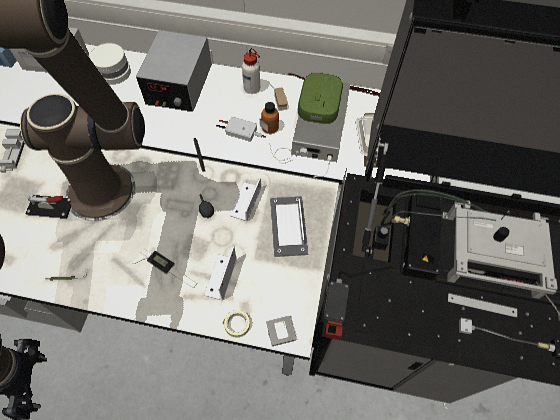

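Top view: nest at (298,190), low angle near (276,243), tall near (373,248), all with uprights toward +x. Scene agrees. I'll get the yaws and heights now.

```bash
cat > m.py <<'E'
from h import *
import sys
def rect(c,x):
    P=pts(*x)
for c in ('top','scene'):
    im,d=cams.get_image(c)
    for k in ('nest','low_angle','tall_angle'):
        r=cams.silhouettes(c,k)
        if not r: continue
        m=r[0]['region'];P=pts(c,d,m)
        z0,z1=(25,60) if k=='nest' else (25,120)
        U=P[(P[:,2]>z0)&(P[:,2]<z1)]; F=P[(P[:,2]>-8)&(P[:,2]<22)]
        print(c,k,round(r[0]['score'],2),'n',len(P),'zmax',np.percentile(P[:,2],[50,98]).round())
        for n,Q in(('up',U),('flat',F)):
            if len(Q)>8:
                (cx,cy),(w,h),a=cv2.minAreaRect(Q[:,:2].astype(np.float32));
                a=a if h>w else a-90
                print('  ',n,len(Q),np.round([cx,cy],1),'LxW',round(max(w,h)),round(min(w,h)),'yaw',round(a,1))
E
python3 m.py; python3 - <<'E'
from h import *
p=cams.camera_params('wrist');R=np.array(p['R']);s=st();T=Ro.from_euler('xyz',s['eef_rot']).as_matrix()
print(p['vfov'],p['cx'],p['cy'],'cam in tool',T.T@(-R.T@p['t']-s['position']),'\n',T.T@R.T)
E
```

```text
top nest 0.72 n 2578 zmax [11. 42.]
   up 152 [649.6  12.3] LxW 138 6 yaw 15.7
   flat 2421 [614.4   1.7] LxW 200 101 yaw 15.6
top low_angle 0.58 n 1133 zmax [ 4. 61.]
   up 119 [491.2  55.9] LxW 125 4 yaw -7.1
   flat 1014 [461.5  60. ] LxW 130 57 yaw -7.4
top tall_angle 0.64 n 1180 zmax [ 5. 96.]
   up 187 [ 479.3 -201.2] LxW 127 5 yaw -3.0
   flat 985 [ 457.8 -202.7] LxW 133 68 yaw -3.4
scene low_angle 0.7 n 643 zmax [ 6. 62.]
   up 131 [491.3  44.7] LxW 116 6 yaw -6.9
   flat 502 [463.2  56.3] LxW 131 63 yaw -6.9
scene tall_angle 0.86 n 917 zmax [ 6. 97.]
   up 293 [ 479.9 -208.6] LxW 129 6 yaw -3.5
   flat 617 [ 452.5 -206. ] LxW 136 61 yaw -3.4
63.10517267770286 280.43313957543796 207.12606977600439 cam in tool [  69.22528345   -0.63241272 -176.70778868] 
 [[-1.62396965e-03 -9.61965029e-01 -2.73167797e-01]
 [ 9.99998545e-01 -1.70498513e-03  5.91899531e-05]
 [-5.22685698e-04 -2.73167304e-01  9.61966398e-01]]
```

```bash
cat > go.py <<'E'
from h import *
import sys
x,y,z,yaw=map(float,sys.argv[1:5])
s=st();T=Ro.from_euler('xyz',s['eef_rot']);G=Ro.from_euler('xyz',[np.pi,0,np.radians(yaw)])
print('clock',round(s['clock'],2),'pos',np.round(s['position'],1),'rpy',np.degrees(s['eef_rot']).round(1),'w',round(s['gripper_width'],1),'F',np.round(s['force'],1))
print('travel',(T.inv().apply(np.array([x,y,z])-s['position'])/1000).round(4),'rotation',np.degrees((T.inv()*G).as_rotvec()).round(2))
E
python3 go.py 491 56 190 83
```

```text
clock 1.7 pos [ 194.1 -594.1  197.2] rpy [180.   -0.   18.1] w 85.6 F [-0.3 -1.2 -0.5]
travel [ 0.4841 -0.5258  0.0072] rotation [  0.    -0.   -64.91]
```

```bash
python3 -m jog '[{"rotation":[0,0,-64.9],"travel":[0.484,-0.526,0.007],"fingers":0},{"rotation":[0,0,-64.9],"travel":[0.484,-0.526,0.007],"fingers":0},{"rotation":[0,0,-64.9],"travel":[0.484,-0.526,0.007],"fingers":0},{"rotation":[0,0,-64.9],"travel":[0.484,-0.526,0.007],"fingers":0},{"rotation":[0,0,-64.9],"travel":[0.484,-0.526,0.007],"fingers":0},{"rotation":[0,0,-64.9],"travel":[0.484,-0.526,0.007],"fingers":0},{"rotation":[0,0,-64.9],"travel":[0.484,-0.526,0.007],"fingers":0},{"rotation":[0,0,-64.9],"travel":[0.484,-0.526,0.007],"fingers":0}]'; python3 go.py 491 56 190 83
```

```text
clock: 2.37
position: [332.9, -289.1, 194.2]
eef_rot: [3.141, 0.0, 1.321]
force: [0.5, 0.8, 0.1]
gripper_width: 85.0
clock 2.37 pos [ 332.9 -289.1  194.2] rpy [179.9   0.   75.7] w 85.0 F [0.5 0.8 0.1]
travel [0.3735 0.068  0.0041] rotation [ 0.05  0.02 -7.3 ]
```

```bash
python3 -m jog '[{"rotation":[0,0,-7.3],"travel":[0.374,0.068,0.004],"fingers":0},{"rotation":[0,0,-7.3],"travel":[0.374,0.068,0.004],"fingers":0},{"rotation":[0,0,-7.3],"travel":[0.374,0.068,0.004],"fingers":0},{"rotation":[0,0,-7.3],"travel":[0.374,0.068,0.004],"fingers":0},{"rotation":[0,0,-7.3],"travel":[0.374,0.068,0.004],"fingers":0},{"rotation":[0,0,-7.3],"travel":[0.374,0.068,0.004],"fingers":0},{"rotation":[0,0,-7.3],"travel":[0.374,0.068,0.004],"fingers":0},{"rotation":[0,0,-7.3],"travel":[0.374,0.068,0.004],"fingers":0}]'; cat > w.py <<'E'
from h import *
import sys
# wrist look: name, object
for k in sys.argv[2:]:
    im,d=cams.get_image('wrist');save(sys.argv[1],im)
    r=cams.silhouettes('wrist',k)
    if not r: print(k,'none');continue
    m=cv2.dilate(r[0]['region'].astype(np.uint8),np.ones((5,5)))>0
    P=pts('wrist',d,m);zs={'nest':(36,50),'low_angle':(50,68),'tall_angle':(80,104)}[k]
    print(k,round(r[0]['score'],2),r[0]['bbox'])
    for n,lo,hi in (('uptop',*zs),('flat',*((10.5,18) if k=='nest' else (1.5,12)))):
        Q=P[(P[:,2]>lo)&(P[:,2]<hi)]
        if len(Q)>8:
            (cx,cy),(w,h),a=cv2.minAreaRect(Q[:,:2].astype(np.float32)); a=a if h>w else a-90
            print('  ',n,len(Q),np.round([cx,cy],1),'zmed',np.median(Q[:,2]).round(1),'med',np.median(Q[:,:2],0).round(1),'LxW',round(max(w,h),1),round(min(w,h),1),'yaw',round(a,1))
E
python3 w.py w1.png low_angle nest; python3 go.py 491 56 190 83
```

```text
clock: 3.03
position: [473.5, 13.6, 190.9]
eef_rot: [3.14, 0.0, 1.444]
force: [1.1, -1.5, -0.7]
gripper_width: 85.2
low_angle 0.82 [234.5, 64.2, 299.7, 212.5]
   uptop 745 [493.6  57.9] zmed 60.2 med [493.7  62.3] LxW 129.4 4.1 yaw -6.7
   flat 6900 [466.6  56. ] zmed 4.4 med [464.4  65.9] LxW 155.5 67.3 yaw -6.7
nest 0.93 [339.4, 70.7, 481.8, 269.3]
   uptop 1073 [647.7   3.9] zmed 41.5 med [645.5   9. ] LxW 140.2 5.8 yaw 15.2
   flat 9130 [610.9  -6.4] zmed 12.2 med [612.2  -0.8] LxW 181.8 80.1 yaw 15.5
clock 3.23 pos [472.9  12.4 190.4] rpy [-180.     0.    82.9] w 85.4 F [-0.7 -0.3  0.7]
travel [0.0455 0.0126 0.0003] rotation [-0.02  0.03 -0.11]
```

View pics/w1.png

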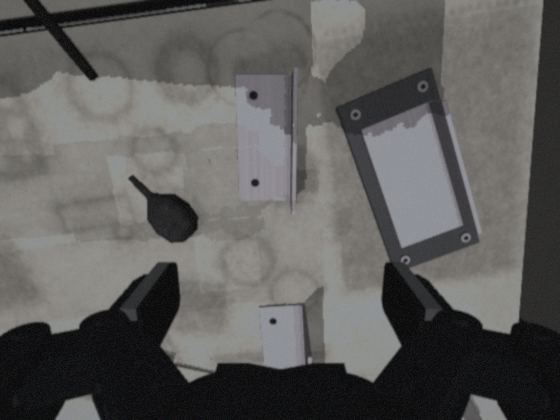

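```bash
python3 go.py 493.5 58 33 83.3
```

```text
clock 3.23 pos [472.9  12.4 190.4] rpy [-180.     0.    82.9] w 85.4 F [-0.7 -0.3  0.7]
travel [0.0479 0.0149 0.1573] rotation [-0.02  0.03 -0.41]
```

```bash
python3 -m jog '[{"rotation":[0,0,-0.4],"travel":[0.040,0.013,0],"fingers":0},{"rotation":[0,0,-0.4],"travel":[0.048,0.015,0.03],"fingers":0},{"rotation":[0,0,-0.4],"travel":[0.048,0.015,0.068],"fingers":0},{"rotation":[0,0,-0.4],"travel":[0.048,0.015,0.106],"fingers":0},{"rotation":[0,0,-0.4],"travel":[0.048,0.015,0.135],"fingers":0},{"rotation":[0,0,-0.4],"travel":[0.048,0.015,0.150],"fingers":0},{"rotation":[0,0,-0.4],"travel":[0.048,0.015,0.157],"fingers":0},{"rotation":[0,0,-0.4],"travel":[0.048,0.015,0.157],"fingers":0}]'; python3 w.py w2.png low_angle; python3 go.py 493.5 58 33 83.3
```

```text
clock: 3.9
position: [491.8, 55.5, 31.8]
eef_rot: [-3.137, 0.001, 1.448]
force: [-0.4, -0.8, -0.7]
gripper_width: 85.8
low_angle 0.69 [185.0, 120.3, 288.9, 370.6]
   uptop 2059 [495.   57.7] zmed 62.6 med [496.3  68.3] LxW 124.8 4.1 yaw -7.1
   flat 18372 [464.3  36. ] zmed 6.5 med [466.1  66. ] LxW 176.7 64.4 yaw -7.1
clock 4.0 pos [494.7  56.1  34.3] rpy [179.9  -0.   83. ] w 85.5 F [0.9 0.3 0.6]
travel [ 0.0017 -0.0014  0.0013] rotation [ 0.08 -0.   -0.3 ]
```

View pics/w2.png

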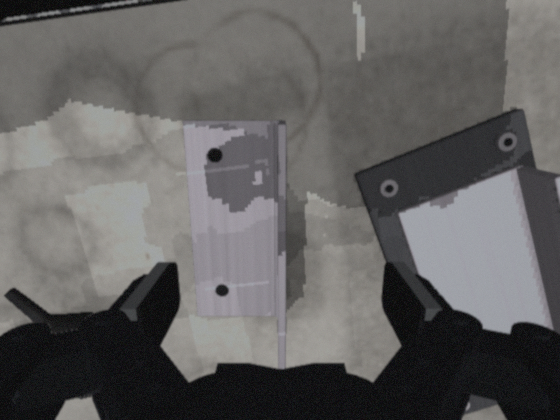

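```bash
cat > avg.py <<'E'
from h import *
P=[];A=[];F=[];W=[]
for i in range(6):
    cams.get_image('wrist');s=st();P.append(s['position']);A.append(Ro.from_euler('xyz',s['eef_rot']));F.append(s['force']);W.append(s['gripper_width'])
m=Ro.concatenate(A).mean()
print('clock',s['clock'],'pos',np.mean(P,0).round(2),'sd',np.std(P,0).round(2),'rpy',np.degrees(m.as_euler('xyz')).round(2),'F',np.mean(F,0).round(1),'w',np.mean(W).round(2))
E
python3 -m jog '[{"rotation":[0,0,0],"travel":[0.001,-0.0005,-0.002],"fingers":60},{"rotation":[0,0,0],"travel":[0.001,-0.0005,-0.002],"fingers":120},{"rotation":[0,0,0],"travel":[0.001,-0.0005,-0.002],"fingers":180},{"rotation":[0,0,0],"travel":[0.001,-0.0005,-0.002],"fingers":255},{"rotation":[0,0,0],"travel":[0.001,-0.0005,-0.002],"fingers":255},{"rotation":[0,0,0],"travel":[0.001,-0.0005,-0.002],"fingers":255},{"rotation":[0,0,0],"travel":[0.001,-0.0005,-0.002],"fingers":255},{"rotation":[0,0,0],"travel":[0.001,-0.0005,-0.002],"fingers":255}]'; python3 avg.py
```

```text
clock: 4.67
position: [493.4, 58.3, 35.4]
eef_rot: [-3.141, 0.0, 1.45]
force: [-0.2, 0.4, -0.5]
gripper_width: -0.1
clock 4.9667 pos [493.4   58.2   35.32] sd [0.02 0.02 0.01] rpy [-179.99    0.     83.09] F [ 0.1 -0.  -0. ] w 0.06
```

```bash
python3 w.py w3.png low_angle
```

```text
low_angle 0.57 [181.0, 121.0, 285.6, 371.7]
   uptop 1251 [492.3  57.3] zmed 60.0 med [496.1  88.2] LxW 124.4 3.8 yaw -7.0
   flat 13752 [462.2  44.1] zmed 4.1 med [460.9  76.1] LxW 160.0 62.7 yaw -7.4
```

View pics/w3.png

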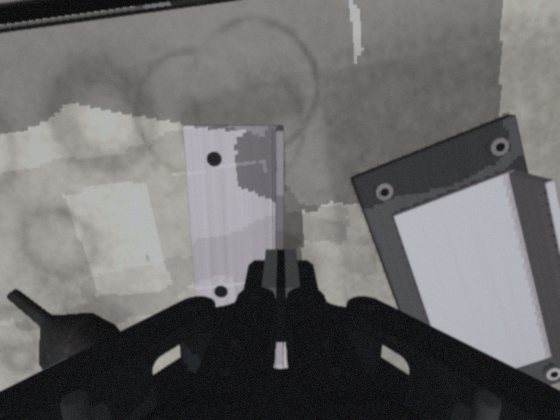

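```bash
python3 go.py 636 5 105 105.5
```

```text
clock 5.07 pos [493.4  58.2  35.3] rpy [-180.     0.    83.1] w -0.1 F [-0.   0.2  0.1]
travel [-0.0357  0.1479 -0.0697] rotation [-1.000e-02 -0.000e+00 -2.241e+01]
```

```bash
python3 -m jog '[{"rotation":[0,0,0],"travel":[0,0,-0.02],"fingers":255},{"rotation":[0,0,0],"travel":[0,0,-0.05],"fingers":255},{"rotation":[0,0,-4],"travel":[-0.003,0.02,-0.07],"fingers":255},{"rotation":[0,0,-9],"travel":[-0.01,0.055,-0.07],"fingers":255},{"rotation":[0,0,-14],"travel":[-0.02,0.09,-0.07],"fingers":255},{"rotation":[0,0,-19],"travel":[-0.03,0.122,-0.07],"fingers":255},{"rotation":[0,0,-22.4],"travel":[-0.036,0.144,-0.07],"fingers":255},{"rotation":[0,0,-22.4],"travel":[-0.036,0.148,-0.07],"fingers":255}]'; python3 avg.py;python3 w.py w4.png low_angle nest
```

```text
clock: 5.73
position: [640.4, 2.5, 106.0]
eef_rot: [3.137, 0.002, 1.841]
force: [0.5, -0.2, 0.7]
gripper_width: 0.1
clock 6.0333 pos [635.44   4.75 104.87] sd [1.64 0.65 0.31] rpy [-1.7993e+02 -4.0000e-02  1.0543e+02] F [-0.2  0.3  0.1] w 0.04
low_angle 0.75 [27.0, 0.0, 149.1, 180.6]
   uptop 2825 [492.2  48.6] zmed 58.7 med [493.8  53.2] LxW 118.1 5.9 yaw -7.2
   flat 6264 [462.6  44.3] zmed 4.3 med [450.1  56.4] LxW 157.0 65.3 yaw -7.0
nest 0.71 [187.0, 69.4, 320.1, 304.8]
   uptop 1119 [647.6  23. ] zmed 43.2 med [645.9  28.1] LxW 110.2 5.1 yaw 15.5
   flat 13667 [615.6   1. ] zmed 13.3 med [611.2  12.5] LxW 182.1 90.0 yaw 18.3
```

View pics/w4.png

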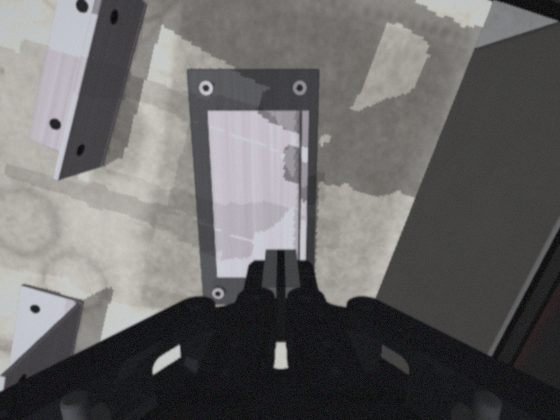

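Low angle is still on the bench at (90,90) px: the grasp missed. The fingertips look shorter than nominal; check with the wrist depth.

```bash
python3 - <<'E'
from h import *
im,d=cams.get_image('wrist');s=st();T=Ro.from_euler('xyz',s['eef_rot']);p,f=cam('wrist')
print(s['position'])
for v in range(235,380,8):
    o=[]
    for u in (252,270,281,292,308):
        m=np.zeros_like(d,bool);m[v,u]=1;q=pts('wrist',d,m)
        o.append(T.inv().apply(q[0]-s['position']).round(0).tolist() if len(q) else None)
    print(v,o)
im,d=cams.get_image('scene');save('s2.png',cv2.resize(im[100:320,150:400],None,fx=3,fy=2.7))
E
```

```text
[635.65310726   5.01368268 105.65309171]
235 [[-31.0, -24.0, 94.0], [-31.0, -9.0, 92.0], [-31.0, 0.0, 93.0], [-31.0, 9.0, 92.0], [-32.0, 23.0, 96.0]]
243 [[-38.0, -24.0, 92.0], [-38.0, -9.0, 93.0], [-38.0, 0.0, 92.0], [-38.0, 9.0, 92.0], [-40.0, 23.0, 97.0]]
251 [[-45.0, -24.0, 92.0], [11.0, -5.0, -40.0], [11.0, 0.0, -40.0], [11.0, 5.0, -40.0], [-47.0, 23.0, 97.0]]
259 [[-53.0, -25.0, 93.0], [11.0, -4.0, -48.0], [11.0, 0.0, -48.0], [11.0, 4.0, -49.0], [-55.0, 24.0, 97.0]]
267 [[8.0, -12.0, -48.0], [12.0, -4.0, -57.0], [12.0, 0.0, -56.0], [12.0, 4.0, -56.0], [8.0, 11.0, -48.0]]
275 [[8.0, -11.0, -56.0], [12.0, -4.0, -63.0], [11.0, -0.0, -62.0], [12.0, 4.0, -63.0], [7.0, 11.0, -55.0]]
283 [[7.0, -11.0, -61.0], [12.0, -4.0, -70.0], [11.0, -0.0, -68.0], [11.0, 4.0, -68.0], [8.0, 10.0, -62.0]]
291 [[14.0, -9.0, -79.0], [12.0, -4.0, -75.0], [10.0, -0.0, -71.0], [12.0, 4.0, -76.0], [14.0, 9.0, -78.0]]
299 [[12.0, -9.0, -81.0], [12.0, -4.0, -80.0], None, [12.0, 3.0, -80.0], [13.0, 8.0, -82.0]]
307 [[12.0, -9.0, -85.0], [12.0, -3.0, -85.0], [4.0, -0.0, -71.0], [13.0, 3.0, -87.0], [13.0, 8.0, 
[... 300 characters left out ...]
.0, -93.0], [18.0, 7.0, -105.0]]
339 [[18.0, -7.0, -107.0], [-1.0, -4.0, -83.0], [-9.0, -0.0, -72.0], [0.0, 3.0, -84.0], [17.0, 6.0, -107.0]]
347 [[17.0, -7.0, -110.0], [-4.0, -4.0, -82.0], [-152.0, 0.0, 106.0], [-2.0, 3.0, -85.0], [17.0, 6.0, -109.0]]
355 [[17.0, -7.0, -112.0], [-7.0, -4.0, -82.0], [-161.0, 0.0, 106.0], [-6.0, 3.0, -83.0], [17.0, 6.0, -112.0]]
363 [[18.0, -6.0, -115.0], [-7.0, -4.0, -86.0], [-170.0, 0.0, 105.0], [-7.0, 3.0, -86.0], [17.0, 6.0, -115.0]]
371 [[17.0, -6.0, -117.0], [11.0, -3.0, -110.0], [10.0, -0.0, -109.0], [10.0, 3.0, -109.0], [18.0, 6.0, -118.0]]
379 [[17.0, -6.0, -120.0], [12.0, -3.0, -113.0], [11.0, -0.0, -113.0], [11.0, 2.0, -113.0], [18.0, 5.0, -120.0]]
```

View pics/s2.png

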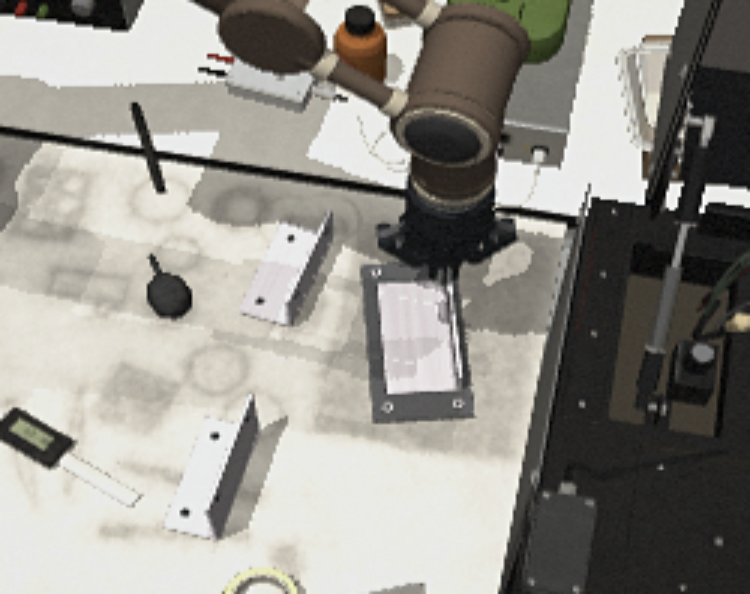

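Tip measured about 39 mm behind the stated TCP (agrees with the miss; the scene crop shows the shut empty gripper over the nest and both angles unmoved). I'll work with that offset and go back.

```bash
python3 go.py 493.5 57 60 83
```

```text
clock 6.33 pos [635.8   4.9 105.6] rpy [180.    0.  105.5] w -0.1 F [ 0.6 -0.8  0.6]
travel [ 0.0882 -0.1232  0.0456] rotation [ 0.   -0.   22.51]
```

```bash
python3 -m jog '[{"rotation":[0,0,7],"travel":[0.023,-0.032,0],"fingers":0},{"rotation":[0,0,14],"travel":[0.046,-0.064,0],"fingers":0},{"rotation":[0,0,20],"travel":[0.067,-0.094,0],"fingers":0},{"rotation":[0,0,22.5],"travel":[0.083,-0.116,0],"fingers":0},{"rotation":[0,0,22.5],"travel":[0.088,-0.123,0.02],"fingers":0},{"rotation":[0,0,22.5],"travel":[0.088,-0.123,0.05],"fingers":0},{"rotation":[0,0,22.5],"travel":[0.088,-0.123,0.08],"fingers":0},{"rotation":[0,0,22.5],"travel":[0.088,-0.123,0.097],"fingers":0}]'; python3 -m jog '[{"rotation":[0,0,0],"travel":[0,0,0.005],"fingers":0},{"rotation":[0,0,0],"travel":[0,0,0.008],"fingers":0},{"rotation":[0,0,0],"travel":[0,0,0.008],"fingers":100},{"rotation":[0,0,0],"travel":[0,0,0.008],"fingers":200},{"rotation":[0,0,0],"travel":[0,0,0.008],"fingers":255},{"rotation":[0,0,0],"travel":[0,0,0.008],"fingers":255},{"rotation":[0,0,0],"travel":[0,0,0.008],"fingers":255},{"rotation":[0,0,0],"travel":[0,0,0.008],"fingers":255}]'; python3 avg.py
```

```text
clock: 7.0
position: [491.9, 56.8, 6.4]
eef_rot: [-3.139, 0.0, 1.449]
force: [-1.4, -0.8, -0.3]
gripper_width: 85.4
clock: 7.67
position: [494.6, 56.6, 1.0]
eef_rot: [3.14, -0.0, 1.448]
force: [-1.0, -0.3, -0.3]
gripper_width: 12.6
clock 7.9667 pos [493.63  56.67   0.95] sd [0.29 0.03 0.04] rpy [-179.94    0.     82.98] F [-1.6 -0.1  4.3] w 3.06
```

```bash
python3 -m jog '[{"rotation":[0,0,0],"travel":[0,0,0],"fingers":190},{"rotation":[0,0,0],"travel":[0,0,0],"fingers":190},{"rotation":[0,0,0],"travel":[0,0,0.003],"fingers":190},{"rotation":[0,0,0],"travel":[0,0,0.006],"fingers":190},{"rotation":[0,0,0],"travel":[0,0,0.006],"fingers":255},{"rotation":[0,0,0],"travel":[0,0,0.006],"fingers":255},{"rotation":[0,0,0],"travel":[0,0,0.006],"fingers":255},{"rotation":[0,0,0],"travel":[0,0,0.006],"fingers":255}]'; python3 avg.py; python3 - <<'E'
from h import *
for i in range(6): cams.get_image('wrist')
s=st();print(s['gripper_width'],s['force'])
E
```

```text
clock: 8.63
position: [493.5, 56.6, -6.0]
eef_rot: [-3.141, 0.0, 1.448]
force: [0.5, -1.0, -2.6]
gripper_width: 3.0
clock 8.9333 pos [493.74  56.6   -5.8 ] sd [0.13 0.01 0.09] rpy [-179.97    0.     82.99] F [-0.2 -0.1 -2.1] w 3.04
3.182834419882393 [ 0.3458781  -0.14101721 -1.70460729]
```

```bash
python3 go.py 635.5 4.3 50 105.5
```

```text
clock 9.23 pos [494.1  56.6  -5.6] rpy [180.   0.  83.] w 3.2 F [ 0.3 -0.1 -1.7]
travel [-0.0347  0.1468 -0.0556] rotation [  0.     0.   -22.51]
```

```bash
python3 -m jog '[{"rotation":[0,0,0],"travel":[0,0,-0.02],"fingers":255},{"rotation":[0,0,0],"travel":[0,0,-0.045],"fingers":255},{"rotation":[0,0,-5],"travel":[-0.005,0.02,-0.056],"fingers":255},{"rotation":[0,0,-10],"travel":[-0.012,0.052,-0.056],"fingers":255},{"rotation":[0,0,-15],"travel":[-0.02,0.085,-0.056],"fingers":255},{"rotation":[0,0,-20],"travel":[-0.029,0.117,-0.056],"fingers":255},{"rotation":[0,0,-22.5],"travel":[-0.034,0.140,-0.056],"fingers":255},{"rotation":[0,0,-22.5],"travel":[-0.035,0.147,-0.056],"fingers":255}]'; python3 avg.py;cat > e.py <<'E'
from h import *
import sys
# coordinates in the nest frame (yaw 15.5) relative to TCP; far edges
im,d=cams.get_image('wrist');save(sys.argv[1],im);s=st()
P=pts('wrist',d);c=np.radians(15.5);ex=np.array([np.cos(c),np.sin(c)]);ey=np.array([-ex[1],ex[0]])
X=(P[:,:2]-[649,8])@np.c_[ex,ey];np.save('P.npy',np.c_[X,P[:,2]])
print('tcp in nest frame',((s['position'][:2]-[649,8])@np.c_[ex,ey]).round(2),s['position'].round(1))
zb=[float(a) for a in sys.argv[2:]]
for lo,hi in zip(zb[::2],zb[1::2]):
    Q=X[(P[:,2]>lo)&(P[:,2]<hi)&(np.abs(X[:,0]+15)<70)&(np.abs(X[:,1])<110)]
    if len(Q)<20: print(lo,hi,'few');continue
    # robust per-bin edges
    print('z',lo,hi,len(Q),'y max',np.percentile(Q[:,1],99.5).round(1),end=' ')
    for a in (10,30,50,62):
        B=Q[np.abs(Q[:,1]-a)<4,0]
        print('y%d x[%.1f %.1f]'%(a,*np.percentile(B,[3,97])) if len(B)>5 else '-',end=' ')
    print()
E
python3 e.py w5.png 38 47 10 16 55 70 95 130
```

```text
clock: 9.9
position: [640.3, 2.1, 51.2]
eef_rot: [3.137, 0.002, 1.841]
force: [1.3, -0.1, -1.3]
gripper_width: 3.2
clock 10.2 pos [635.13   3.94  49.9 ] sd [2.26 0.73 0.53] rpy [-1.7993e+02 -3.0000e-02  1.0544e+02] F [-0.3  0.4 -1.8] w 3.03
tcp in nest frame [-15.73   0.87] [633.6   4.6  49.8]
z 38.0 47.0 1468 y max 70.6 y10 x[-0.1 4.8] y30 x[-0.1 4.8] y50 x[-0.1 4.8] y62 x[-0.2 4.4] 
z 10.0 16.0 4863 y max 91.6 y10 x[-11.7 -0.1] y30 x[-11.8 -0.4] y50 x[-11.8 -0.1] y62 x[-67.2 -1.4] 
z 55.0 70.0 17238 y max 63.4 y10 x[-71.9 -20.7] y30 x[-71.9 -20.5] y50 x[-71.7 -20.4] y62 x[-71.8 -19.7] 
z 95.0 130.0 6011 y max 63.6 y10 x[-35.5 4.3] y30 x[-17.6 -13.8] y50 x[-17.5 -13.8] y62 x[-17.4 -13.9]
```

View pics/w5.png

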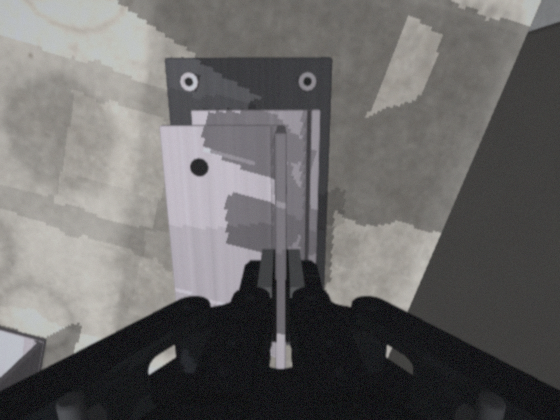

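Image: low angle held at column 281, nest upright at column 313. In nest axes the corner is at x≈-0.1, far end 70.6; the low angle's far end is 63.5, so it needs +2 mm along and about +12 mm across.

```bash
python3 -m jog '[{"rotation":[0,0,0],"travel":[0.001,0.003,0.002],"fingers":255},{"rotation":[0,0,0],"travel":[0.002,0.006,0.006],"fingers":255},{"rotation":[0,0,0],"travel":[0.002,0.007,0.011],"fingers":255},{"rotation":[0,0,0],"travel":[0.002,0.007,0.016],"fingers":255},{"rotation":[0,0,0],"travel":[0.002,0.007,0.021],"fingers":255},{"rotation":[0,0,0],"travel":[0.002,0.007,0.026],"fingers":255},{"rotation":[0,0,0],"travel":[0.002,0.007,0.031],"fingers":255},{"rotation":[0,0,0],"travel":[0.002,0.007,0.035],"fingers":255}]';  python3 -m jog '[{"rotation":[0,0,0],"travel":[0,0,0.001],"fingers":255},{"rotation":[0,0,0],"travel":[0,0,0.002],"fingers":255},{"rotation":[0,0,0],"travel":[0,0,0.003],"fingers":255},{"rotation":[0,0,0],"travel":[0,0,0.004],"fingers":255},{"rotation":[0,0,0],"travel":[0,0,0.005],"fingers":255},{"rotation":[0,0,0],"travel":[0,0,0.006],"fingers":255},{"rotation":[0,0,0],"travel":[0,0,0.007],"fingers":255},{"rotation":[0,0,0],"travel":[0,0,0.007],"fingers":255}]'; python3 avg.py; python3 e.py w6.png 38 47 10 15.2 15.2 22 66 80
```

```text
clock: 10.92
position: [641.3, 7.7, 14.4]
eef_rot: [-3.141, -0.0, 1.841]
force: [-0.6, 1.1, -1.9]
gripper_width: 3.3
clock: 11.58
position: [642.2, 7.7, 9.2]
eef_rot: [3.141, 0.0, 1.841]
force: [-1.5, -0.1, 2.6]
gripper_width: 3.5
clock 11.8833 pos [642.18   7.7    9.16] sd [0.01 0.01 0.03] rpy [1.7997e+02 1.0000e-02 1.0549e+02] F [-2.2 -0.   3.9] w 3.12
tcp in nest frame [-6.63  1.53] [642.2   7.7   9.1]
z 38.0 47.0 1729 y max 71.0 y10 x[-0.3 4.3] y30 x[-0.4 4.4] y50 x[-0.4 4.4] y62 x[-5.1 4.2] 
z 10.0 15.2 5001 y max 91.8 y10 x[-70.2 -0.6] y30 x[-70.0 -0.8] y50 x[-70.0 -0.4] y62 x[-69.4 -1.0] 
z 15.2 22.0 17294 y max 64.1 y10 x[-62.8 -11.2] y30 x[-62.9 -11.0] y50 x[-62.8 -11.3] y62 x[-62.8 -10.7] 
z 66.0 80.0 3516 y max 64.3 y10 x[-20.8 7.1] y30 x[-8.7 -4.9] y50 x[-8.6 -4.9] y62 x[-8.5 -5.0]
```

```bash
python3 -m jog '[{"rotation":[0,0,0],"travel":[0.0008,0.0005,0],"fingers":255},{"rotation":[0,0,0],"travel":[0.0017,0.0015,0],"fingers":255},{"rotation":[0,0,0],"travel":[0.0017,0.0025,0],"fingers":255},{"rotation":[0,0,0],"travel":[0.0017,0.0035,0],"fingers":255},{"rotation":[0,0,0],"travel":[0.0017,0.0045,0.0005],"fingers":255},{"rotation":[0,0,0],"travel":[0.0017,0.0055,0.001],"fingers":255},{"rotation":[0,0,0],"travel":[0.0017,0.0065,0.001],"fingers":255},{"rotation":[0,0,0],"travel":[0.0017,0.0065,0.001],"fingers":255}]'; python3 avg.py; python3 e.py w6.png 38 47 10 15.2 15.2 22 66 80
```

```text
clock: 12.6
position: [642.5, 8.2, 9.0]
eef_rot: [-3.129, 0.001, 1.843]
force: [-14.3, -7.0, 20.1]
gripper_width: 3.1
clock 12.9 pos [642.46   8.22   8.98] sd [0.02 0.01 0.01] rpy [-1.7927e+02  4.0000e-02  1.0558e+02] F [-14.8  -7.1  19.7] w 3.21
tcp in nest frame [-6.26  1.98] [642.4   8.2   9. ]
z 38.0 47.0 1691 y max 70.9 y10 x[-0.3 4.3] y30 x[-0.4 4.3] y50 x[-0.3 4.3] y62 x[-4.6 4.5] 
z 10.0 15.2 4790 y max 91.8 y10 x[-69.9 -0.7] y30 x[-70.1 -0.9] y50 x[-70.1 -0.5] y62 x[-69.5 -1.1] 
z 15.2 22.0 17279 y max 64.5 y10 x[-62.5 -11.1] y30 x[-62.5 -10.5] y50 x[-62.5 -10.8] y62 x[-62.6 -10.7] 
z 66.0 80.0 3573 y max 64.7 y10 x[-19.6 8.3] y30 x[-7.5 -4.0] y50 x[-7.4 -3.7] y62 x[-7.7 -3.8]
```

```bash
python3 - <<'E'
import numpy as np
P=np.load('P.npy')
def med(x0,x1,y0,y1,z0,z1):
    Q=P[(P[:,0]>x0)&(P[:,0]<x1)&(P[:,1]>y0)&(P[:,1]<y1)&(P[:,2]>z0)&(P[:,2]<z1)];return len(Q),np.median(Q[:,2]).round(2) if len(Q) else None
for y in (20,40,55):
    print(y,[med(x,x+8,y-6,y+6,10,30) for x in (-60,-45,-30,-18)],'nest flat edge',med(-69.5,-65,y-6,y+6,8,18),'nest up',med(0.5,4,y-6,y+6,30,50),'low up',med(-7,-4,y-6,y+6,60,90))
print('plate',med(-60,-10,75,90,0,20),'bench',med(30,60,0,80,-10,10))
E
```

```text
20 [(354, np.float64(19.89)), (348, np.float64(19.69)), (348, np.float64(19.44)), (350, np.float64(19.39))] nest flat edge (121, np.float64(13.19)) nest up (195, np.float64(43.05)) low up (248, np.float64(75.27))
40 [(388, np.float64(19.88)), (389, np.float64(19.73)), (391, np.float64(19.45)), (382, np.float64(19.33))] nest flat edge (130, np.float64(13.13)) nest up (230, np.float64(43.14)) low up (307, np.float64(75.08))
55 [(409, np.float64(19.85)), (412, np.float64(19.61)), (413, np.float64(19.43)), (408, np.float64(19.35))] nest flat edge (139, np.float64(13.13)) nest up (241, np.float64(43.06)) low up (351, np.float64(75.23))
plate (3295, np.float64(8.09)) bench (8017, np.float64(0.1))
```

The underside is 2.4 mm high: the outer fingertip is resting on the fixed upright (43 mm), so the tip offset is ~34 mm. Back off, let it drop, and regrip about 5 mm higher.

```bash
python3 -m jog '[{"rotation":[0,0,0],"travel":[0,-0.004,-0.001],"fingers":255},{"rotation":[0,0,0],"travel":[0,-0.0055,-0.0025],"fingers":255},{"rotation":[0,0,0],"travel":[0,-0.0055,-0.0025],"fingers":255},{"rotation":[0,0,0],"travel":[0,-0.0055,-0.0025],"fingers":180},{"rotation":[0,0,0],"travel":[0,-0.0055,-0.0025],"fingers":180},{"rotation":[0,0,0],"travel":[0,-0.0055,-0.004],"fingers":180},{"rotation":[0,0,0],"travel":[0,-0.0055,-0.007],"fingers":180},{"rotation":[0,0,0],"travel":[0,-0.0055,-0.007],"fingers":180}]'; python3 -m jog '[{"rotation":[0,0,0],"travel":[0,0,0],"fingers":180},{"rotation":[0,0,0],"travel":[0,0,0],"fingers":255},{"rotation":[0,0,0],"travel":[0,0,0],"fingers":255},{"rotation":[0,0,0],"travel":[0,0,0],"fingers":255},{"rotation":[0,0,0],"travel":[0,0,0],"fingers":255},{"rotation":[0,0,0],"travel":[0,0,0],"fingers":255},{"rotation":[0,0,0],"travel":[0,0,0],"fingers":255},{"rotation":[0,0,0],"travel":[0,0,0],"fingers":255}]'; python3 avg.py; python3 e.py w6.png 38 47 15.2 22 66 80;  python3 - <<'E'
import numpy as np
P=np.load('P.npy');Q=P[(abs(P[:,0]+40)<20)&(abs(P[:,1]-40)<20)&(P[:,2]>10)&(P[:,2]<30)];print('low flat top z',np.median(Q[:,2]))
E
```

```text
clock: 13.62
position: [643.3, 9.8, 15.1]
eef_rot: [3.14, 0.0, 1.841]
force: [-0.9, -0.7, -0.2]
gripper_width: 24.8
clock: 14.28
position: [642.6, 9.6, 14.6]
eef_rot: [3.141, 0.0, 1.841]
force: [-0.7, -0.0, 2.1]
gripper_width: 2.9
clock 14.5833 pos [642.59   9.62  14.59] sd [0.02 0.01 0.02] rpy [1.7998e+02 1.0000e-02 1.0549e+02] F [0. 0. 2.] w 2.9
tcp in nest frame [-5.76  3.29] [642.6   9.6  14.6]
z 38.0 47.0 1584 y max 70.7 y10 x[-0.4 4.2] y30 x[-0.2 4.3] y50 x[-0.4 4.5] y62 x[-0.4 4.2] 
z 15.2 22.0 16563 y max 66.0 y10 x[-61.9 -10.9] y30 x[-62.0 -10.2] y50 x[-61.9 -10.1] y62 x[-61.8 -10.0] 
z 66.0 80.0 3468 y max 66.0 y10 x[-20.4 8.5] y30 x[-7.9 -4.2] y50 x[-7.8 -3.9] y62 x[-7.7 -3.9] 
low flat top z 17.10154077177733
```

```bash
python3 -m jog '[{"rotation":[0,0,0],"travel":[-0.0003,0.001,0],"fingers":255},{"rotation":[0,0,0],"travel":[-0.0003,0.002,0],"fingers":255},{"rotation":[0,0,0],"travel":[-0.0003,0.003,0],"fingers":255},{"rotation":[0,0,0],"travel":[-0.0003,0.004,0],"fingers":255},{"rotation":[0,0,0],"travel":[-0.0003,0.005,0],"fingers":255},{"rotation":[0,0,0],"travel":[-0.0003,0.006,0],"fingers":255},{"rotation":[0,0,0],"travel":[-0.0003,0.0065,0],"fingers":255},{"rotation":[0,0,0],"travel":[-0.0003,0.0065,0],"fingers":255}]'; python3 avg.py; python3 e.py w6.png 38 47 15.2 22 66 80;  python3 - <<'E'
import numpy as np
P=np.load('P.npy');
for x in (-50,-20):
  Q=P[(abs(P[:,0]-x)<8)&(abs(P[:,1]-40)<20)&(P[:,2]>10)&(P[:,2]<30)];print('low flat top z',np.median(Q[:,2]))
E
```

```text
clock: 15.3
position: [645.7, 10.4, 14.6]
eef_rot: [-3.134, -0.001, 1.842]
force: [-5.8, -1.0, 8.3]
gripper_width: 2.4
clock 15.6 pos [645.7   10.43  14.57] sd [0.01 0.01 0.01] rpy [-1.7960e+02 -5.0000e-02  1.0552e+02] F [-6.3 -1.4  8.7] w 2.74
tcp in nest frame [-2.54  3.23] [645.7  10.4  14.6]
z 38.0 47.0 1482 y max 71.0 y10 x[0.1 4.3] y30 x[0.5 4.1] y50 x[0.4 4.4] y62 x[0.3 4.2] 
z 15.2 22.0 16681 y max 65.9 y10 x[-59.0 -7.1] y30 x[-59.1 -7.5] y50 x[-58.9 -7.4] y62 x[-59.1 -6.8] 
z 66.0 80.0 3455 y max 65.9 y10 x[-16.8 12.2] y30 x[-3.9 -0.6] y50 x[-4.2 -0.3] y62 x[-4.1 -0.3] 
low flat top z 17.77408139010102
low flat top z 17.34525213558558
```

```bash
python3 -m jog '[{"rotation":[0,0,0],"travel":[0,-0.002,0],"fingers":255},{"rotation":[0,0,0],"travel":[0,-0.0025,0],"fingers":255},{"rotation":[0,0,0],"travel":[0,-0.0025,0],"fingers":180},{"rotation":[0,0,0],"travel":[0,-0.0025,0],"fingers":150},{"rotation":[0,0,0],"travel":[0,-0.0025,0],"fingers":150},{"rotation":[0,0,0],"travel":[0,-0.0025,-0.01],"fingers":150},{"rotation":[0,0,0],"travel":[0,-0.0025,-0.04],"fingers":100},{"rotation":[0,0,0],"travel":[0,-0.0025,-0.075],"fingers":50}]'; python3 avg.py; python3 e.py w7.png 38 47 15.2 22 66 80;  python3 - <<'E'
import numpy as np
P=np.load('P.npy');
for x in (-50,-20):
  Q=P[(abs(P[:,0]-x)<8)&(abs(P[:,1]-40)<20)&(P[:,2]>10)&(P[:,2]<30)];print('low flat top z',np.median(Q[:,2]))
E
```

```text
clock: 16.32
position: [643.4, 10.6, 87.3]
eef_rot: [-3.135, -0.002, 1.841]
force: [0.6, -0.0, 0.6]
gripper_width: 58.2
clock 16.6167 pos [648.99  10.31  93.31] sd [2.51 0.11 3.39] rpy [1.7967e+02 1.1000e-01 1.0549e+02] F [0.5 0.4 0.4] w 67.96
tcp in nest frame [-3.27  3.49] [644.9  10.5  88. ]
z 38.0 47.0 1396 y max 70.3 y10 x[-0.5 3.6] y30 x[-0.5 3.5] y50 x[-0.5 4.0] y62 x[-0.6 3.9] 
z 15.2 22.0 11793 y max 65.9 y10 x[-59.4 -7.7] y30 x[-59.6 -7.5] y50 x[-59.2 -7.4] y62 x[-59.2 -6.8] 
z 66.0 80.0 1359 y max 65.9 y10 x[-4.9 -1.4] y30 x[-4.8 -1.4] y50 x[-4.8 -1.4] y62 x[-4.7 -1.4] 
low flat top z 16.442019343944803
low flat top z 16.385967870656465
```

View pics/w7.png

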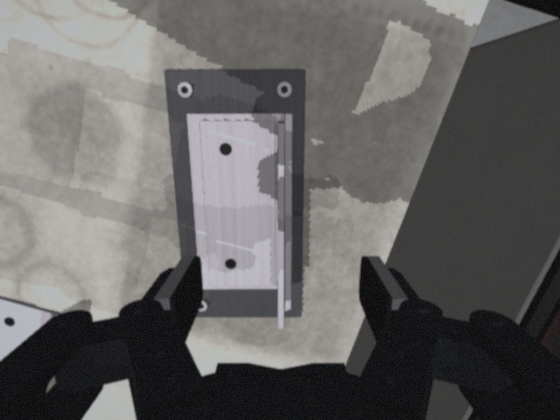

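Low angle looks seated (flat at (240,205), upright line 280 against 290). Now the tall one.

```bash
python3 go.py 479.5 -206 105 86.7
```

```text
clock 16.67 pos [644.9  10.5  88. ] rpy [-1.798e+02 -1.000e-01  1.055e+02] w 68.9 F [-0.8 -0.  -0. ]
travel [-0.1644 -0.2173 -0.0165] rotation [-0.16 -0.03 18.79]
```

```bash
python3 -m jog '[{"rotation":[0,0,3],"travel":[-0.02,-0.027,-0.017],"fingers":0},{"rotation":[0,0,7],"travel":[-0.045,-0.06,-0.017],"fingers":0},{"rotation":[0,0,11],"travel":[-0.07,-0.092,-0.017],"fingers":0},{"rotation":[0,0,15],"travel":[-0.095,-0.125,-0.017],"fingers":0},{"rotation":[0,0,18.8],"travel":[-0.12,-0.158,-0.017],"fingers":0},{"rotation":[0,0,18.8],"travel":[-0.144,-0.19,-0.017],"fingers":0},{"rotation":[0,0,18.8],"travel":[-0.160,-0.212,-0.017],"fingers":0},{"rotation":[0,0,18.8],"travel":[-0.164,-0.217,-0.017],"fingers":0}]'; python3 avg.py; python3 avg.py; python3 w.py w8.png tall_angle
```

```text
clock: 17.33
position: [476.8, -207.7, 104.6]
eef_rot: [-3.137, -0.001, 1.509]
force: [-0.7, 0.1, 1.0]
gripper_width: 85.7
clock 17.6333 pos [ 480.39 -205.39  105.58] sd [1.38 0.99 0.4 ] rpy [-1.7993e+02 -6.0000e-02  8.6630e+01] F [ 0.6  0.3 -0.1] w 85.34
clock 17.9333 pos [ 481.65 -204.66  106.29] sd [0.17 0.21 0.07] rpy [ 1.800e+02 -1.000e-02  8.679e+01] F [-0.1  0.   0.1] w 85.31
tall_angle 0.74 [211.1, 116.1, 282.1, 329.6]
   uptop 1386 [ 479.8 -205.6] zmed 95.1 med [ 480.1 -195. ] LxW 130.0 4.2 yaw -3.3
   flat 9072 [ 452.  -237.3] zmed 4.2 med [ 451.4 -198. ] LxW 199.5 59.6 yaw -2.9
```

View pics/w8.png

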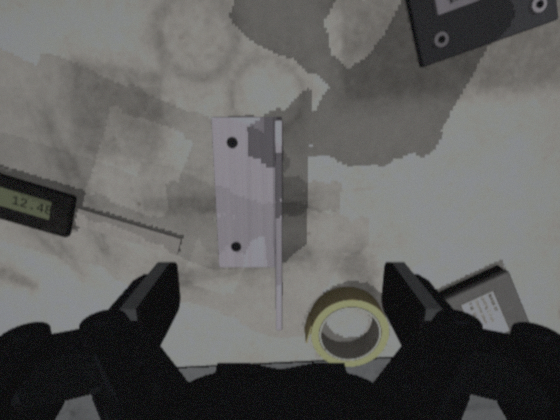

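```bash
python3 -m jog '[{"rotation":[0,0,0],"travel":[-0.001,-0.0018,0.015],"fingers":0},{"rotation":[0,0,0],"travel":[-0.001,-0.0018,0.04],"fingers":0},{"rotation":[0,0,0],"travel":[-0.001,-0.0018,0.065],"fingers":0},{"rotation":[0,0,0],"travel":[-0.001,-0.0018,0.077],"fingers":0},{"rotation":[0,0,0],"travel":[-0.001,-0.0018,0.080],"fingers":0},{"rotation":[0,0,0],"travel":[-0.001,-0.0018,0.080],"fingers":100},{"rotation":[0,0,0],"travel":[-0.001,-0.0018,0.080],"fingers":200},{"rotation":[0,0,0],"travel":[-0.001,-0.0018,0.080],"fingers":255}]'; python3 -m jog '[{"rotation":[0,0,0],"travel":[0,0,0],"fingers":255},{"rotation":[0,0,0],"travel":[0,0,0],"fingers":255},{"rotation":[0,0,0],"travel":[0,0,0],"fingers":255},{"rotation":[0,0,0],"travel":[0,0,0],"fingers":255},{"rotation":[0,0,0],"travel":[0,0,0],"fingers":255},{"rotation":[0,0,0],"travel":[0,0,0],"fingers":255},{"rotation":[0,0,0],"travel":[0,0,0],"fingers":255},{"rotation":[0,0,0],"travel":[0,0,0],"fingers":255}]'; python3 avg.py;python3 go.py 628 5 110 105.5
```

```text
clock: 18.7
position: [480.6, -207.2, 27.8]
eef_rot: [3.139, 0.001, 1.513]
force: [-0.4, -0.9, -0.3]
gripper_width: 51.5
clock: 19.37
position: [479.8, -206.7, 26.9]
eef_rot: [3.14, 0.0, 1.513]
force: [1.5, 0.6, 3.1]
gripper_width: 3.1
clock 19.6667 pos [ 479.86 -206.76   26.89] sd [0.01 0.01 0.01] rpy [1.7992e+02 3.0000e-02 8.6690e+01] F [1.8 0.3 4. ] w 3.22
clock 19.67 pos [ 479.9 -206.8   26.9] rpy [179.9   0.   86.7] w 3.0 F [1.9 0.7 4.7]
travel [ 0.2199  0.1357 -0.083 ] rotation [  0.07   0.04 -18.82]
```

```bash
python3 -m jog '[{"rotation":[0,0,0],"travel":[0,0,-0.015],"fingers":255},{"rotation":[0,0,0],"travel":[0.01,0.006,-0.04],"fingers":255},{"rotation":[0,0,-3],"travel":[0.035,0.022,-0.053],"fingers":255},{"rotation":[0,0,-7],"travel":[0.065,0.041,-0.053],"fingers":255},{"rotation":[0,0,-11],"travel":[0.095,0.06,-0.053],"fingers":255},{"rotation":[0,0,-15],"travel":[0.125,0.08,-0.053],"fingers":255},{"rotation":[0,0,-18.8],"travel":[0.155,0.099,-0.053],"fingers":255},{"rotation":[0,0,-18.8],"travel":[0.18,0.115,-0.053],"fingers":255}]'; python3 go.py 631.5 3 80 105.5
```

```text
clock: 20.33
position: [603.2, -31.3, 77.4]
eef_rot: [-3.138, -0.002, 1.844]
force: [1.3, -0.0, -2.8]
gripper_width: 3.1
clock 20.33 pos [603.2 -31.3  77.4] rpy [-1.798e+02 -1.000e-01  1.057e+02] w 3.1 F [ 1.3 -0.  -2.8]
travel [ 0.0253  0.0365 -0.0027] rotation [-0.22 -0.1   0.15]
```

```bash
python3 -m jog '[{"rotation":[0,0,0],"travel":[0.012,0.015,0],"fingers":255},{"rotation":[0,0,0],"travel":[0.021,0.026,0],"fingers":255},{"rotation":[0,0,0],"travel":[0.026,0.032,0],"fingers":255},{"rotation":[0,0,0],"travel":[0.028,0.035,0],"fingers":255},{"rotation":[0,0,0],"travel":[0.028,0.035,0],"fingers":255},{"rotation":[0,0,0],"travel":[0.028,0.035,0],"fingers":255},{"rotation":[0,0,0],"travel":[0.028,0.035,0],"fingers":255},{"rotation":[0,0,0],"travel":[0.028,0.035,0],"fingers":255}]'; python3 avg.py; python3 e.py w9.png 38 47 68 78 15.2 22 52 64 135 160
```

```text
clock: 21.0
position: [630.0, 1.8, 79.4]
eef_rot: [-3.141, 0.0, 1.84]
force: [0.6, -0.2, -2.6]
gripper_width: 3.1
clock 21.3 pos [630.38   2.29  79.54] sd [0.14 0.25 0.04] rpy [-180.      0.    105.44] F [ 0.1 -0.1 -2.4] w 3.05
tcp in nest frame [-19.18  -0.13] [630.6   2.8  79.5]
z 38.0 47.0 746 y max 70.7 y10 x[-4.8 4.5] y30 x[-4.8 4.5] y50 x[-4.7 4.5] y62 x[-4.7 4.2] 
z 68.0 78.0 1122 y max 66.1 y10 x[-4.8 -1.0] y30 x[-4.7 -0.8] y50 x[-4.6 -0.8] y62 x[-4.7 -1.0] 
z 15.2 22.0 2003 y max 65.7 y10 x[-14.6 -4.7] y30 x[-14.6 -4.8] y50 x[-14.7 -4.6] y62 x[-15.4 -4.6] 
z 52.0 64.0 13922 y max 66.4 y10 x[-71.3 -23.2] y30 x[-71.4 -23.7] y50 x[-71.4 -23.0] y62 x[-71.3 -23.4] 
z 135.0 160.0 5598 y max 66.1 y10 x[-40.6 1.7] y30 x[-21.1 -17.4] y50 x[-21.0 -17.5] y62 x[-21.0 -17.5]
```

View pics/w9.png

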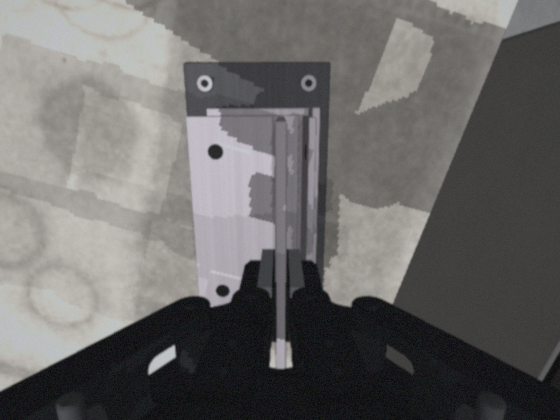

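Tall angle held at column 281, low nested at column ~305; far ends already agree (66.1 vs 66.1). Gap 12.6 mm. Descend with a 4.6 mm gap.

```bash
python3 -m jog '[{"rotation":[0,0,0],"travel":[0,0.003,0.002],"fingers":255},{"rotation":[0,0,0],"travel":[0,0.006,0.006],"fingers":255},{"rotation":[0,0,0],"travel":[0,0.008,0.011],"fingers":255},{"rotation":[0,0,0],"travel":[0,0.008,0.016],"fingers":255},{"rotation":[0,0,0],"travel":[0,0.008,0.021],"fingers":255},{"rotation":[0,0,0],"travel":[0,0.008,0.026],"fingers":255},{"rotation":[0,0,0],"travel":[0,0.008,0.030],"fingers":255},{"rotation":[0,0,0],"travel":[0,0.008,0.032],"fingers":255}]';  python3 -m jog '[{"rotation":[0,0,0],"travel":[0,0,0.001],"fingers":255},{"rotation":[0,0,0],"travel":[0,0,0.002],"fingers":255},{"rotation":[0,0,0],"travel":[0,0,0.003],"fingers":255},{"rotation":[0,0,0],"travel":[0,0,0.004],"fingers":255},{"rotation":[0,0,0],"travel":[0,0,0.0045],"fingers":255},{"rotation":[0,0,0],"travel":[0,0,0.0045],"fingers":255},{"rotation":[0,0,0],"travel":[0,0,0.0045],"fingers":255},{"rotation":[0,0,0],"travel":[0,0,0.0045],"fingers":255}]'; python3 avg.py; cat >> e.py <<'E'
A=np.load('P.npy')
for x in (-55,-40,-18):
    Q=A[(abs(A[:,0]-x)<6)&(abs(A[:,1]-40)<20)&(A[:,2]>10)&(A[:,2]<40)];print('flat z',x,np.median(Q[:,2]).round(2),end=' ')
print()
E
python3 e.py w10.png 38 47 68 78 102 120
```

```text
clock: 22.02
position: [637.4, 5.1, 46.2]
eef_rot: [-3.14, -0.001, 1.841]
force: [-0.2, 0.2, -1.7]
gripper_width: 3.6
clock: 22.68
position: [638.8, 5.1, 43.9]
eef_rot: [3.141, 0.0, 1.841]
force: [-1.8, -0.1, 4.3]
gripper_width: 3.1
clock 22.9833 pos [638.84   5.05  43.91] sd [0.01 0.01 0.01] rpy [1.7994e+02 2.0000e-02 1.0549e+02] F [-2.   0.2  5.4] w 3.18
tcp in nest frame [-10.56  -0.13] [638.9   5.1  43.9]
z 38.0 47.0 1036 y max 70.6 y10 x[-1.1 4.4] y30 x[1.3 4.5] y50 x[-4.7 4.2] y62 x[-4.7 4.4] 
z 68.0 78.0 1240 y max 66.1 y10 x[-4.8 -1.2] y30 x[-4.7 -1.1] y50 x[-4.7 -0.9] y62 x[-4.6 -0.7] 
z 102.0 120.0 4391 y max 66.1 y10 x[-24.9 3.2] y30 x[-12.6 -8.9] y50 x[-12.5 -9.0] y62 x[-12.4 -9.0] 
flat z -55 21.13 flat z -40 21.15 flat z -18 21.21
```

```bash
python3 -m jog '[{"rotation":[0,0,0],"travel":[0,0.001,-0.0007],"fingers":255},{"rotation":[0,0,0],"travel":[0,0.002,-0.0007],"fingers":255},{"rotation":[0,0,0],"travel":[0,0.003,-0.0007],"fingers":255},{"rotation":[0,0,0],"travel":[0,0.004,-0.0007],"fingers":255},{"rotation":[0,0,0],"travel":[0,0.005,-0.0007],"fingers":255},{"rotation":[0,0,0],"travel":[0,0.006,-0.0007],"fingers":255},{"rotation":[0,0,0],"travel":[0,0.007,-0.0007],"fingers":255},{"rotation":[0,0,0],"travel":[0,0.007,-0.0007],"fingers":255}]'; python3 avg.py; python3 e.py w10.png 38 47 68 78 102 120
```

```text
clock: 23.7
position: [642.8, 6.1, 43.9]
eef_rot: [-3.136, -0.0, 1.842]
force: [-6.0, -1.3, 8.4]
gripper_width: 3.3
clock 24.0 pos [642.78   6.14  43.91] sd [0.   0.01 0.01] rpy [-1.7968e+02 -1.0000e-02  1.0552e+02] F [-6.2 -1.3  8.5] w 3.08
tcp in nest frame [-6.51 -0.12] [642.8   6.1  43.9]
z 38.0 47.0 1154 y max 70.6 y10 x[0.8 4.1] y30 x[0.5 4.3] y50 x[0.4 4.5] y62 x[0.7 4.4] 
z 68.0 78.0 1057 y max 66.1 y10 x[-3.5 -1.1] y30 x[-3.6 -0.8] y50 x[-3.6 -1.0] y62 x[-3.7 -0.7] 
z 102.0 120.0 4378 y max 66.1 y10 x[-20.3 7.9] y30 x[-8.1 -4.4] y50 x[-8.0 -4.5] y62 x[-7.9 -4.5] 
flat z -55 21.67 flat z -40 21.48 flat z -18 21.23
```

```bash
python3 -m jog '[{"rotation":[0,0,0],"travel":[0,-0.001,0],"fingers":255},{"rotation":[0,0,0],"travel":[0,-0.002,0],"fingers":255},{"rotation":[0,0,0],"travel":[0,-0.002,0],"fingers":180},{"rotation":[0,0,0],"travel":[0,-0.002,0],"fingers":150},{"rotation":[0,0,0],"travel":[0,-0.002,0],"fingers":150},{"rotation":[0,0,0],"travel":[0,-0.002,-0.01],"fingers":150},{"rotation":[0,0,0],"travel":[0,-0.002,-0.03],"fingers":150},{"rotation":[0,0,0],"travel":[0,-0.002,-0.055],"fingers":150}]'; python3 -m jog '[{"rotation":[0,0,0],"travel":[0,-0.01,-0.01],"fingers":150},{"rotation":[0,0,0],"travel":[0,-0.02,-0.01],"fingers":200},{"rotation":[0,0,0],"travel":[0,-0.03,-0.01],"fingers":255},{"rotation":[0,0,0],"travel":[0,-0.033,-0.01],"fingers":255},{"rotation":[0,0,0],"travel":[0,-0.033,-0.01],"fingers":255},{"rotation":[0,0,0],"travel":[0,-0.033,-0.01],"fingers":255},{"rotation":[0,0,0],"travel":[0,-0.033,-0.01],"fingers":255},{"rotation":[0,0,0],"travel":[0,-0.033,-0.01],"fingers":255}]'; python3 avg.py; python3 e.py w11.png 38 47 68 78 102 120
```

```text
clock: 24.72
position: [641.3, 6.5, 97.3]
eef_rot: [-3.137, -0.002, 1.841]
force: [0.5, -0.3, -0.2]
gripper_width: 35.0
clock: 25.38
position: [611.4, -2.4, 108.0]
eef_rot: [-3.141, -0.0, 1.841]
force: [1.5, -0.5, 0.1]
gripper_width: 0.4
clock 25.6833 pos [611.48  -2.38 108.35] sd [0.04 0.02 0.13] rpy [-1.7999e+02 -1.0000e-02  1.0549e+02] F [-0.1  0.3 -0. ] w 0.04
tcp in nest frame [-3.898e+01  2.000e-02] [611.4  -2.4 108.6]
z 38.0 47.0 321 y max 70.4 y10 x[-9.0 -8.8] y30 x[-9.1 -8.8] y50 x[-9.0 -8.7] y62 x[-8.9 3.3] 
z 68.0 78.0 398 y max 66.2 y10 x[-9.1 -8.8] y30 x[-9.0 -8.7] y50 x[-9.0 -8.7] y62 x[-8.9 -8.7] 
z 102.0 120.0 1937 y max 65.8 y10 x[-9.1 -5.3] y30 x[-9.0 -5.1] y50 x[-9.0 -5.2] y62 x[-8.9 -5.2] 
flat z -55 21.15 flat z -40 21.2 flat z -18 21.14
```

Total residual gap is about 0.5 mm; finish with a gentle low push on the inner face with shut fingers.

```bash
python3 -m jog '[{"rotation":[0,0,0],"travel":[0,0,0.02],"fingers":255},{"rotation":[0,0,0],"travel":[0,0,0.045],"fingers":255},{"rotation":[0,0,0],"travel":[0,0,0.07],"fingers":255},{"rotation":[0,0,0],"travel":[0,0.003,0.088],"fingers":255},{"rotation":[0,0,0],"travel":[0,0.006,0.097],"fingers":255},{"rotation":[0,0,0],"travel":[0,0.009,0.097],"fingers":255},{"rotation":[0,0,0],"travel":[0,0.012,0.097],"fingers":255},{"rotation":[0,0,0],"travel":[0,0.014,0.097],"fingers":255}]'; python3 -m jog '[{"rotation":[0,0,0],"travel":[0,0.0005,0],"fingers":255},{"rotation":[0,0,0],"travel":[0,0.001,0],"fingers":255},{"rotation":[0,0,0],"travel":[0,0.0015,0],"fingers":255},{"rotation":[0,0,0],"travel":[0,0.002,0],"fingers":255},{"rotation":[0,0,0],"travel":[0,0.0025,0],"fingers":255},{"rotation":[0,0,0],"travel":[0,0.003,0],"fingers":255},{"rotation":[0,0,0],"travel":[0,0.0035,0],"fingers":255},{"rotation":[0,0,0],"travel":[0,0.004,0],"fingers":255}]'; python3 avg.py
```

```text
clock: 26.4
position: [625.5, 1.4, 12.2]
eef_rot: [3.141, 0.0, 1.841]
force: [-1.1, 0.1, 1.2]
gripper_width: 0.0
clock: 27.07
position: [628.6, 2.3, 11.5]
eef_rot: [-3.141, -0.0, 1.841]
force: [-1.1, 0.5, 0.1]
gripper_width: -0.1
clock 27.3667 pos [628.63   2.37  11.53] sd [0.01 0.01 0.01] rpy [-179.99   -0.    105.49] F [-0.8 -0.6  0.9] w 0.04
```

```bash
python3 -m jog '[{"rotation":[0,0,0],"travel":[0,0.0004,0],"fingers":255},{"rotation":[0,0,0],"travel":[0,0.0008,0],"fingers":255},{"rotation":[0,0,0],"travel":[0,0.0012,0],"fingers":255},{"rotation":[0,0,0],"travel":[0,0.0016,0],"fingers":255},{"rotation":[0,0,0],"travel":[0,0.002,0],"fingers":255},{"rotation":[0,0,0],"travel":[0,0.0024,0],"fingers":255},{"rotation":[0,0,0],"travel":[0,0.0028,0],"fingers":255},{"rotation":[0,0,0],"travel":[0,0.003,0],"fingers":255}]'; python3 avg.py;python3 e.py w12.png 38 47 68 78 102 120
```

```text
clock: 28.03
position: [631.6, 3.2, 11.6]
eef_rot: [3.142, -0.0, 1.841]
force: [-1.4, -0.4, 0.9]
gripper_width: 0.1
clock 28.3333 pos [631.61   3.2   11.61] sd [0.02 0.01 0.02] rpy [179.99  -0.   105.49] F [-1.2 -0.1  0.3] w -0.09
tcp in nest frame [-18.    -0.02] [631.7   3.2  11.7]
z 38.0 47.0 10224 y max 69.4 y10 x[-66.1 -8.1] y30 x[-66.3 -8.0] y50 x[-66.2 -7.9] y62 x[-66.2 -8.1] 
z 68.0 78.0 4534 y max 66.3 y10 x[-30.7 8.2] y30 x[3.5 8.6] y50 x[3.5 8.6] y62 x[3.5 8.8] 
z 102.0 120.0 19404 y max 65.4 y10 x[-64.5 27.9] y30 x[20.5 25.2] y50 x[20.5 25.3] y62 x[20.4 25.2] 
flat z -55 39.47 flat z -40 34.53 flat z -18 27.11
```

The push met the leg above the fixed upright, so the angles leaned over with only ~1 N. Retract slowly so they rock back.

```bash
python3 -m jog '[{"rotation":[0,0,0],"travel":[0,-0.001,0],"fingers":255},{"rotation":[0,0,0],"travel":[0,-0.002,0],"fingers":255},{"rotation":[0,0,0],"travel":[0,-0.003,0],"fingers":255},{"rotation":[0,0,0],"travel":[0,-0.004,0],"fingers":255},{"rotation":[0,0,0],"travel":[0,-0.005,0],"fingers":255},{"rotation":[0,0,0],"travel":[0,-0.006,0],"fingers":255},{"rotation":[0,0,0],"travel":[0,-0.007,0],"fingers":255},{"rotation":[0,0,0],"travel":[0,-0.008,0],"fingers":255}]'; python3 avg.py;python3 e.py w13.png 38 47 68 78 102 120
```

```text
clock: 29.05
position: [623.8, 1.0, 11.6]
eef_rot: [3.142, -0.0, 1.841]
force: [0.5, 0.6, 0.3]
gripper_width: -0.1
clock 29.35 pos [623.71   1.    11.58] sd [0.12 0.03 0.01] rpy [-179.99   -0.    105.49] F [-0.3 -0.1  0.4] w 0.09
tcp in nest frame [-26.07   0.03] [623.9   1.1  11.6]
z 38.0 47.0 8412 y max 69.8 y10 x[-68.1 -10.2] y30 x[-68.0 -10.1] y50 x[-68.1 -10.2] y62 x[-68.1 -10.3] 
z 68.0 78.0 4193 y max 66.3 y10 x[-38.8 3.3] y30 x[-0.6 3.9] y50 x[-0.7 3.7] y62 x[-0.7 3.8] 
z 102.0 120.0 21168 y max 65.7 y10 x[-72.5 20.1] y30 x[13.8 19.3] y50 x[13.7 19.1] y62 x[13.6 19.3] 
flat z -55 38.1 flat z -40 32.26 flat z -18 28.64
```

```bash
python3 - <<'E'
from h import *
a,_=cams.get_image('scene');w,_=cams.get_image('wrist');t,_=cams.get_image('top')
s=cv2.resize(a[165:275,250:350],(400,440),interpolation=cv2.INTER_CUBIC)
w=cv2.resize(w[60:380,120:440],(400,440))
t=cv2.resize(t[140:240,230:370],(400,160+126)) [:160]
save('comp.png',np.vstack([np.hstack([s,w]),np.hstack([t,t*0])]))
P=np.load('P.npy');Q=P[abs(P[:,1]-45)<6]
for x in range(-80,30,6):
    q=Q[(Q[:,0]>=x)&(Q[:,0]<x+6)&(Q[:,2]>-5)]
    if len(q): print(x,np.percentile(q[:,2],[2,25,50,75,98]).round(1))
E
```

```text
-80 [7.  7.9 8.3 8.7 9.4]
-74 [37.2 38.4 40.2 41.8 43.3]
-68 [41.  42.3 43.  43.6 44.8]
-62 [38.5 39.7 40.5 41.2 42.4]
-56 [36.1 37.3 38.  38.7 40. ]
-50 [33.3 34.6 35.2 36.  37.4]
-44 [30.7 31.9 32.7 33.3 34.4]
-38 [27.8 29.4 30.  30.7 31.6]
-32 [25.4 26.8 27.5 28.3 29.5]
-26 [24.  24.8 25.3 25.9 26.8]
-20 [24.6 27.4 30.8 34.2 37.2]
-14 [37.3 41.1 44.5 48.  51.4]
-8 [51.  55.  58.6 61.8 65.2]
-2 [64.8 68.8 72.7 76.  79.2]
4 [78.9 83.1 86.7 90.3 93.6]
10 [ 93.1  96.9 100.4 103.6 106.8]
16 [104.8 105.8 106.2 106.6 107.5]
```

View pics/comp.png

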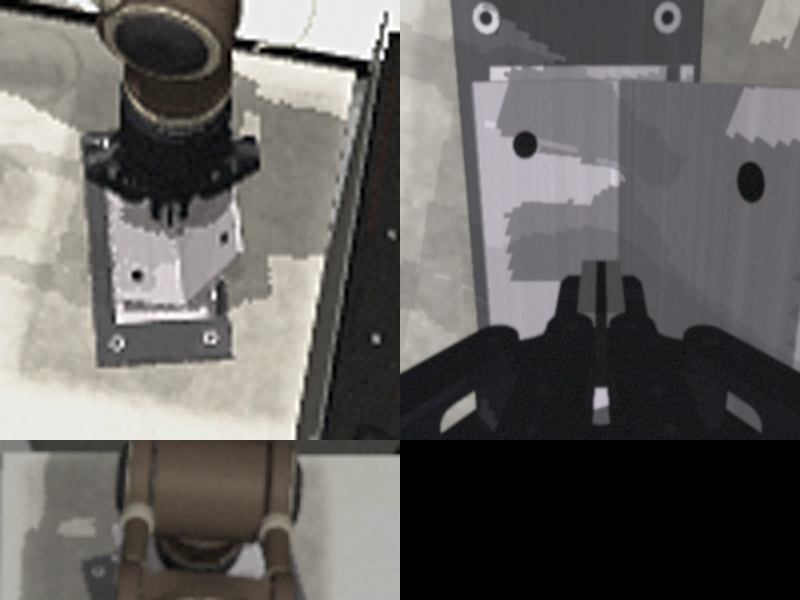

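Composite: the nested pair has rocked ~23° about the fixed upright's top and rests leaning, still nested together. Plan: press the flat's raised free edge down (at x'≈-67), then grip both uprights together and slide home.

```bash
python3 -m jog '[{"rotation":[0,0,0],"travel":[0,0,-0.006],"fingers":255},{"rotation":[0,0,0],"travel":[0,0,-0.015],"fingers":255},{"rotation":[0,0,0],"travel":[0,-0.012,-0.018],"fingers":255},{"rotation":[0,0,0],"travel":[0,-0.026,-0.018],"fingers":255},{"rotation":[0,0,0],"travel":[0,-0.036,-0.018],"fingers":255},{"rotation":[0,0,0],"travel":[0,-0.041,-0.018],"fingers":255},{"rotation":[0,0,0],"travel":[0,-0.041,-0.018],"fingers":255},{"rotation":[0,0,0],"travel":[0,-0.041,-0.018],"fingers":255}]'; python3 -m jog '[{"rotation":[0,0,0],"travel":[0,0,0.006],"fingers":255},{"rotation":[0,0,0],"travel":[0,0,0.012],"fingers":255},{"rotation":[0,0,0],"travel":[0,0,0.018],"fingers":255},{"rotation":[0,0,0],"travel":[0,0,0.022],"fingers":255},{"rotation":[0,0,0],"travel":[0,0,0.025],"fingers":255},{"rotation":[0,0,0],"travel":[0,0,0.028],"fingers":255},{"rotation":[0,0,0],"travel":[0,0,0.03],"fingers":255},{"rotation":[0,0,0],"travel":[0,0,0.03],"fingers":255}]'; cat > prof.py <<'E'
from h import *
im,d=cams.get_image('wrist');s=st()
P=pts('wrist',d);c=np.radians(15.5);ex=np.array([np.cos(c),np.sin(c)]);ey=np.array([-ex[1],ex[0]])
X=(P[:,:2]-[649,8])@np.c_[ex,ey];k=abs(X[:,1]-45)<5
X=X[k];Z=P[k,2]
print('tcp',((s['position'][:2]-[649,8])@np.c_[ex,ey]).round(1),s['position'][2].round(1),'F',s['force'].round(1))
for x in range(-90,24,5):
    q=Z[(X[:,0]>=x)&(X[:,0]<x+5)]
    if len(q): print(x,np.percentile(q,[2,50,98]).round(0),end=' ')
print()
E
python3 avg.py; python3 prof.py
```

```text
clock: 30.22
position: [584.6, -10.0, 29.9]
eef_rot: [3.141, 0.0, 1.841]
force: [-0.5, 1.0, -0.1]
gripper_width: 0.1
clock: 30.88
position: [583.8, -9.9, -1.1]
eef_rot: [-3.141, -0.0, 1.841]
force: [-1.0, 0.2, 0.4]
gripper_width: 0.1
clock 31.1833 pos [ 5.8419e+02 -9.9100e+00 -4.7000e-01] sd [0.17 0.03 0.2 ] rpy [-1.7998e+02 -1.0000e-02  1.0549e+02] F [-0.5 -0.2  0.6] w -0.07
tcp [-67.   0.] -0.2 F [-0.6 -0.5  0. ]
-90 [-1.  0.  8.] -85 [ 7.  8. 10.] -80 [ 7.  8. 22.] -75 [24. 28. 29.] -70 [26. 27. 29.] -65 [26. 27. 28.] -60 [25. 26. 28.] -55 [24. 26. 27.] -50 [24. 25. 26.] -45 [23. 24. 26.] -40 [22. 24. 25.] -35 [22. 23. 24.] -30 [21. 23. 24.] -25 [22. 33. 47.] -20 [46. 71. 91.] -15 [ 85. 103. 112.] -10 [111. 111. 112.]
```

```bash
python3 -m jog '[{"rotation":[0,0,0],"travel":[0,0,0.001],"fingers":255},{"rotation":[0,0,0],"travel":[0,0,0.002],"fingers":255},{"rotation":[0,0,0],"travel":[0,0,0.003],"fingers":255},{"rotation":[0,0,0],"travel":[0,0,0.004],"fingers":255},{"rotation":[0,0,0],"travel":[0,0,0.005],"fingers":255},{"rotation":[0,0,0],"travel":[0,0,0.006],"fingers":255},{"rotation":[0,0,0],"travel":[0,0,0.0065],"fingers":255},{"rotation":[0,0,0],"travel":[0,0,0.0065],"fingers":255}]'; python3 avg.py; python3 prof.py
```

```text
clock: 31.9
position: [584.7, -10.0, -4.4]
eef_rot: [-3.141, 0.0, 1.841]
force: [-7.9, -0.9, 16.4]
gripper_width: -0.2
clock 32.2 pos [584.71 -10.03  -4.37] sd [0.02 0.01 0.01] rpy [1.8000e+02 1.0000e-02 1.0549e+02] F [-7.2 -0.1 15.3] w -0.06
tcp [-66.8  -0.2] -4.4 F [-6.7 -0.1 16.5]
-90 [-1.  0.  7.] -85 [7. 8. 9.] -80 [7. 8. 9.] -75 [27. 30. 31.] -70 [28. 29. 31.] -65 [27. 29. 30.] -60 [27. 28. 29.] -55 [25. 27. 29.] -50 [25. 26. 27.] -45 [24. 25. 27.] -40 [23. 24. 26.] -35 [22. 24. 25.] -30 [21. 23. 24.] -25 [22. 29. 40.] -20 [38. 57. 72.] -15 [ 71.  90. 104.] -10 [ 97. 103. 107.]
```

```bash
python3 -m jog '[{"rotation":[0,0,0],"travel":[0,0,-0.01],"fingers":255},{"rotation":[0,0,0],"travel":[0,-0.005,-0.04],"fingers":255},{"rotation":[0,0,0],"travel":[0,-0.02,-0.07],"fingers":255},{"rotation":[0,0,0],"travel":[0,-0.05,-0.09],"fingers":255},{"rotation":[0,0,0],"travel":[0,-0.08,-0.11],"fingers":255},{"rotation":[0,0,0],"travel":[0,-0.11,-0.13],"fingers":255},{"rotation":[0,0,0],"travel":[0,-0.135,-0.13],"fingers":255},{"rotation":[0,0,0],"travel":[0,-0.15,-0.13],"fingers":255}]'; python3 avg.py; cat > cl.py <<'E'
from h import *
c=np.radians(15.5);ex=np.array([np.cos(c),np.sin(c)]);ey=np.array([-ex[1],ex[0]])
def N(P): return np.c_[(P[:,:2]-[649,8])@np.c_[ex,ey],P[:,2]]
for cm in ('wrist','scene','top'):
    im,d=cams.get_image(cm);X=N(pts(cm,d));np.save(cm+'.npy',X)
    X=X[(X[:,0]>-100)&(X[:,0]<50)&(abs(X[:,1])<110)]
    for y in (-82,-68,-55,-30,0,30,55,68,82):
        q=X[abs(X[:,1]-y)<3];o=[]
        for x in range(-90,30,6):
            k=q[(q[:,0]>=x)&(q[:,0]<x+6),2]
            o.append('%d-%d'%(np.percentile(k,5),np.percentile(k,95)) if len(k) else '.')
        print(cm,y,' '.join(o))
E
python3 cl.py
```

```text
clock: 32.92
position: [438.2, -50.4, 124.2]
eef_rot: [3.14, 0.001, 1.841]
force: [1.1, -0.6, -1.1]
gripper_width: 0.2
clock 33.2167 pos [439.07 -50.1  123.23] sd [2.15 0.14 0.16] rpy [179.99   0.   105.46] F [ 0.   0.3 -0. ] w 0.12
wrist -82 0-8 6-9 7-13 7-12 6-9 6-8 6-9 7-9 6-9 7-9 6-8 7-9 7-8 7-8 7-12 11-12 . . . .
wrist -68 0-8 6-9 7-9 7-13 12-13 12-14 11-14 11-14 12-13 12-13 11-13 12-13 . . . . . . . .
wrist -55 0-7 7-8 7-21 20-21 20-21 20-22 19-21 20-22 20-22 20-21 21-88 25-82 . . . . . . . .
wrist -30 -1-8 6-9 7-21 20-22 19-21 20-21 19-21 20-21 19-21 20-22 21-82 25-80 . . . . . . . .
wrist 0 0-8 6-8 7-21 19-21 19-21 20-21 19-22 19-21 20-21 19-22 21-73 23-70 . . . . . . . .
wrist 30 -1-8 7-9 7-21 19-22 20-22 20-22 19-22 20-21 19-21 19-22 21-65 25-65 . . . . . . . .
wrist 55 0-8 6-8 6-21 19-22 20-22 19-22 19-22 19-22 19-22 20-22 21-58 30-55 . . . . . . . .
wrist 68 -1-8 6-8 6-20 7-20 8-21 7-20 7-20 8-21 8-21 7-20 8-54 7-34 7-14 7-13 8-25 7-23 7-8 7-8 . .
wrist 82 -1-8 6-9 6-12 6-12 6-9 6-9 6-9 6-8 6-9 6-9 7-9 7-9 6-9 6-9 7-12 7-12 6-9 . . .
scene -82 1-10 3-7 7-11 6-12 8-8 5-9 4
[... 1247 characters left out ...]
 . . 14-43 40-42 5-5 7-9 -3-3 0-4
top -30 0-7 4-11 8-24 17-21 18-22 19-23 16-23 18-25 18-26 18-21 20-111 110-110 . . 12-24 22-46 7-7 0-5 -1-5 -9-0
top 0 -5-10 5-10 7-23 18-24 16-25 19-22 16-22 20-22 18-21 16-25 19-112 33-113 . . 11-42 20-44 13-13 0-7 -1-4 -2-0
top 30 -3-8 5-9 1-25 18-26 17-23 16-21 18-23 17-24 15-21 17-22 17-104 108-113 . . 9-43 18-45 . 3-12 -3-0 -2-2
top 55 -5-8 6-11 8-23 18-23 18-23 18-23 19-25 16-19 16-23 15-22 22-103 63-113 . . 13-38 39-43 . -1-4 -2-3 -2-3
top 68 -3-7 7-11 5-22 5-22 9-24 10-22 9-19 12-22 10-22 11-21 15-98 18-107 12-13 12-13 11-34 39-45 13-14 -3-3 -2-0 -3-4
top 82 -3-12 6-7 6-10 5-9 5-9 6-12 6-9 6-9 4-9 5-11 4-8 5-10 3-11 4-10 4-8 7-10 6-11 -3-8 -2-4 -3-4
```

The pair now stands flat (21 mm) and still nested, just ~16 mm out of the corner. Move overhead, measure, grip both uprights.

```bash
python3 -m jog '[{"rotation":[0,0,0],"travel":[0,0.03,0],"fingers":110},{"rotation":[0,0,0],"travel":[0,0.065,0],"fingers":110},{"rotation":[0,0,0],"travel":[0,0.1,0],"fingers":110},{"rotation":[0,0,0],"travel":[0,0.135,0],"fingers":110},{"rotation":[0,0,0],"travel":[0,0.165,0.01],"fingers":110},{"rotation":[0,0,0],"travel":[0,0.185,0.02],"fingers":110},{"rotation":[0,0,0],"travel":[0,0.194,0.023],"fingers":110},{"rotation":[0,0,0],"travel":[0,0.196,0.023],"fingers":110}]'; python3 avg.py; python3 e.py w14.png 38 47 68 78 102 120 17.5 25
```

```text
clock: 34.03
position: [629.1, 3.2, 98.1]
eef_rot: [-3.139, -0.001, 1.842]
force: [0.3, -0.5, 1.6]
gripper_width: 48.4
clock 34.3333 pos [627.91   2.27  99.91] sd [0.31 0.29 0.66] rpy [-1.7993e+02 -2.0000e-02  1.0549e+02] F [ 0.  -0.3  0. ] w 48.5
tcp in nest frame [-21.74  -0.19] [628.1   2.  100.8]
z 38.0 47.0 1426 y max 70.1 y10 x[-0.3 4.7] y30 x[-0.1 4.2] y50 x[-0.3 4.3] y62 x[-0.3 4.7] 
z 68.0 78.0 1219 y max 65.7 y10 x[-19.1 -15.9] y30 x[-19.1 -16.1] y50 x[-19.1 -15.5] y62 x[-19.1 -15.6] 
z 102.0 120.0 1896 y max 66.0 y10 x[-24.2 -20.6] y30 x[-24.1 -20.6] y50 x[-24.5 -20.6] y62 x[-24.4 -20.6] 
z 17.5 25.0 10413 y max 66.1 y10 x[-74.6 -26.8] y30 x[-74.8 -26.7] y50 x[-74.8 -27.2] y62 x[-74.5 -26.4] 
flat z -55 21.14 flat z -40 21.16 flat z -18 13.23
```

```bash
python3 -m jog '[{"rotation":[0,0,0],"travel":[0,0.0015,0.015],"fingers":110},{"rotation":[0,0,0],"travel":[0,0.0015,0.035],"fingers":110},{"rotation":[0,0,0],"travel":[0,0.0015,0.055],"fingers":110},{"rotation":[0,0,0],"travel":[0,0.0015,0.07],"fingers":110},{"rotation":[0,0,0],"travel":[0,0.0015,0.08],"fingers":110},{"rotation":[0,0,0],"travel":[0,0.0015,0.0855],"fingers":110},{"rotation":[0,0,0],"travel":[0,0.0015,0.0855],"fingers":110},{"rotation":[0,0,0],"travel":[0,0.0015,0.0855],"fingers":150}]'; python3 -m jog '[{"rotation":[0,0,0],"travel":[0,0,0],"fingers":180},{"rotation":[0,0,0],"travel":[0,0,0],"fingers":210},{"rotation":[0,0,0],"travel":[0,0,0],"fingers":255},{"rotation":[0,0,0],"travel":[0,0,0],"fingers":255},{"rotation":[0,0,0],"travel":[0,0,0],"fingers":255},{"rotation":[0,0,0],"travel":[0,0,0],"fingers":255},{"rotation":[0,0,0],"travel":[0,0,0],"fingers":255},{"rotation":[0,0,0],"travel":[0,0,0],"fingers":255}]'; python3 avg.py; python3 e.py w15.png 38 47 68 78 102 120 17.5 25
```

```text
clock: 35.05
position: [630.5, 2.6, 15.2]
eef_rot: [3.141, 0.0, 1.841]
force: [-0.3, -0.5, -0.2]
gripper_width: 37.5
clock: 35.72
position: [630.8, 2.6, 16.0]
eef_rot: [3.14, 0.001, 1.841]
force: [-1.2, -0.7, 6.2]
gripper_width: 6.7
clock 36.0167 pos [630.85   2.6   15.95] sd [0.01 0.01 0.01] rpy [1.7993e+02 4.0000e-02 1.0550e+02] F [-1.8 -0.6  5.7] w 6.84
tcp in nest frame [-18.93  -0.35] [630.8   2.6  16. ]
z 38.0 47.0 2055 y max 70.7 y10 x[-0.5 4.1] y30 x[-0.5 4.3] y50 x[-0.5 4.4] y62 x[-0.5 4.4] 
z 68.0 78.0 2840 y max 65.9 y10 x[-35.3 -3.0] y30 x[-18.2 -15.2] y50 x[-18.2 -15.4] y62 x[-18.2 -15.1] 
z 102.0 120.0 17424 y max 65.6 y10 x[-63.5 25.1] y30 x[-22.4 -18.8] y50 x[-22.4 -18.8] y62 x[-22.5 -18.8] 
z 17.5 25.0 16144 y max 66.2 y10 x[-74.1 -27.3] y30 x[-73.9 -27.0] y50 x[-73.9 -27.2] y62 x[-73.8 -26.0] 
flat z -55 21.49 flat z -40 21.29 flat z -18 13.16
```

```bash
python3 -m jog '[{"rotation":[0,0,0],"travel":[-0.0003,0.002,0],"fingers":255},{"rotation":[0,0,0],"travel":[-0.0003,0.005,0],"fingers":255},{"rotation":[0,0,0],"travel":[-0.0003,0.008,0],"fingers":255},{"rotation":[0,0,0],"travel":[-0.0003,0.011,0],"fingers":255},{"rotation":[0,0,0],"travel":[-0.0003,0.013,0],"fingers":255},{"rotation":[0,0,0],"travel":[-0.0003,0.0145,0],"fingers":255},{"rotation":[0,0,0],"travel":[-0.0003,0.016,0],"fingers":255},{"rotation":[0,0,0],"travel":[-0.0003,0.017,0],"fingers":255}]'; python3 avg.py; python3 e.py w16.png 38 47 68 78 102 120 17.5 25
```

```text
clock: 36.73
position: [641.5, 5.7, 16.0]
eef_rot: [-3.129, -0.001, 1.842]
force: [-12.0, -4.0, 16.8]
gripper_width: 6.7
clock 37.0333 pos [641.84   5.79  15.96] sd [0.02 0.01 0.03] rpy [-1.7936e+02 -6.0000e-02  1.0555e+02] F [-11.7  -2.9  15.8] w 6.88
tcp in nest frame [-7.5  -0.21] [641.8   5.8  16. ]
z 38.0 47.0 1705 y max 70.6 y10 x[-0.4 4.2] y30 x[-0.3 4.2] y50 x[-0.5 4.3] y62 x[-0.3 4.5] 
z 68.0 78.0 2580 y max 66.0 y10 x[-23.1 9.2] y30 x[-5.7 -3.1] y50 x[-5.8 -3.3] y62 x[-6.1 -3.0] 
z 102.0 120.0 17569 y max 65.6 y10 x[-50.5 38.1] y30 x[-9.6 -5.9] y50 x[-9.6 -6.0] y62 x[-9.7 -6.0] 
z 17.5 25.0 16224 y max 66.3 y10 x[-62.6 -15.3] y30 x[-62.7 -16.0] y50 x[-62.7 -15.8] y62 x[-62.6 -14.7] 
flat z -55 22.5 flat z -40 22.07 flat z -18 21.49
```

```bash
python3 -m jog '[{"rotation":[0,0,0],"travel":[0,0,-0.0007],"fingers":255},{"rotation":[0,0,0],"travel":[0,0,-0.0014],"fingers":255},{"rotation":[0,0,0],"travel":[0,0.0004,-0.002],"fingers":255},{"rotation":[0,0,0],"travel":[0,0.0008,-0.002],"fingers":255},{"rotation":[0,0,0],"travel":[0,0.0012,-0.002],"fingers":255},{"rotation":[0,0,0],"travel":[0,0.0016,-0.002],"fingers":255},{"rotation":[0,0,0],"travel":[0,0.002,-0.002],"fingers":255},{"rotation":[0,0,0],"travel":[0,0.002,-0.002],"fingers":255}]'; python3 avg.py; python3 e.py w17.png 38 47 68 78 102 120 17.5 25
```

```text
clock: 37.75
position: [645.1, 6.7, 16.0]
eef_rot: [-3.134, -0.001, 1.842]
force: [-8.1, -2.7, 5.1]
gripper_width: 6.8Traceback (most recent call last):
  File "avg.py", line 4, in <module>
    cams.get_image('wrist');s=st();P.append(s['position']);A.append(Ro.from_euler('xyz',s['eef_rot']));F.append(s['force']);W.append(s['gripper_width'])
    ~~~~~~~~~~~~~~^^^^^^^^^
ValueError: 200 camera calls are used up
Traceback (most recent call last):
  File "e.py", line 4, in <module>
    im,d=cams.get_image('wrist');save(sys.argv[1],im);s=st()
         ~~~~~~~~~~~~~~^^^^^^^^^
ValueError: 200 camera calls are used up
```

Cameras are used up; the TCP reading (x' = -4.1, expected -4.3 when home) and the 8 N push show the pair is home. Relax the push, then release.

```bash
python3 -m jog '[{"rotation":[0,0,0],"travel":[0,-0.0003,0],"fingers":255},{"rotation":[0,0,0],"travel":[0,-0.0006,0],"fingers":255},{"rotation":[0,0,0],"travel":[0,-0.0009,0],"fingers":255},{"rotation":[0,0,0],"travel":[0,-0.0012,0],"fingers":255},{"rotation":[0,0,0],"travel":[0,-0.0014,0],"fingers":255},{"rotation":[0,0,0],"travel":[0,-0.0014,0],"fingers":255},{"rotation":[0,0,0],"travel":[0,-0.0014,0],"fingers":255},{"rotation":[0,0,0],"travel":[0,-0.0014,0],"fingers":255}]'; python3 go.py 645 7 16 105.5
```

```text
clock: 38.52
position: [645.2, 6.8, 16.0]
eef_rot: [-3.137, -0.0, 1.842]
force: [-5.2, -2.3, 4.2]
gripper_width: 6.7
clock 38.52 pos [645.2   6.8  16. ] rpy [-179.7   -0.   105.5] w 6.7 F [-5.2 -2.3  4.2]
travel [ 0.0002 -0.0001 -0.    ] rotation [-0.26 -0.03  0.03]
```

```bash
python3 -m jog '[{"rotation":[0,0,0],"travel":[0,-0.0003,0],"fingers":255},{"rotation":[0,0,0],"travel":[0,-0.0006,0],"fingers":255},{"rotation":[0,0,0],"travel":[0,-0.0009,0],"fingers":255},{"rotation":[0,0,0],"travel":[0,-0.0012,0],"fingers":255},{"rotation":[0,0,0],"travel":[0,-0.0012,0],"fingers":255},{"rotation":[0,0,0],"travel":[0,-0.0012,0],"fingers":255},{"rotation":[0,0,0],"travel":[0,-0.0012,0],"fingers":255},{"rotation":[0,0,0],"travel":[0,-0.0012,0],"fingers":255}]'; python3 go.py 645 7 16 105.5
```

```text
clock: 39.18
position: [645.2, 6.8, 16.0]
eef_rot: [-3.14, -0.0, 1.841]
force: [-3.9, -2.3, -0.6]
gripper_width: 7.1
clock 39.18 pos [645.2   6.8  16. ] rpy [-179.9   -0.   105.5] w 7.1 F [-3.9 -2.3 -0.6]
travel [ 0.0003 -0.0002 -0.    ] rotation [-0.09 -0.02 -0.  ]
```

```bash
python3 -m jog '[{"rotation":[0,0,0],"travel":[0,-0.0004,0],"fingers":255},{"rotation":[0,0,0],"travel":[0,-0.0007,0],"fingers":220},{"rotation":[0,0,0],"travel":[0,-0.0007,0],"fingers":180},{"rotation":[0,0,0],"travel":[0,-0.0007,0],"fingers":130},{"rotation":[0,0,0],"travel":[0,-0.0007,0],"fingers":130},{"rotation":[0,0,0],"travel":[0,-0.0007,-0.01],"fingers":130},{"rotation":[0,0,0],"travel":[0,-0.0007,-0.035],"fingers":130},{"rotation":[0,0,0],"travel":[0,-0.0007,-0.07],"fingers":130}]'; python3 -m jog '[{"rotation":[0,0,0],"travel":[0,0,-0.03],"fingers":130},{"rotation":[0,0,0],"travel":[0,0,-0.06],"fingers":130},{"rotation":[0,0,0],"travel":[0,-0.02,-0.09],"fingers":130},{"rotation":[0,0,0],"travel":[0,-0.04,-0.1],"fingers":130},{"rotation":[0,0,0],"travel":[0,-0.06,-0.1],"fingers":130},{"rotation":[0,0,0],"travel":[0,-0.07,-0.1],"fingers":130},{"rotation":[0,0,0],"travel":[0,-0.07,-0.1],"fingers":130},{"rotation":[0,0,0],"travel":[0,-0.07,-0.1],"fingers":130}]'; python3 go.py 645 7 16 105.5; python3 -c "
from workcell import cams
try: print(len(cams.silhouettes('wrist','low_angle')))
except Exception as e: print(e)"
```

```text
clock: 39.85
position: [642.5, 7.0, 84.5]
eef_rot: [-3.136, -0.002, 1.841]
force: [0.1, -0.4, 0.2]
gripper_width: 41.5
clock: 40.52
position: [578.0, -11.9, 186.8]
eef_rot: [3.141, -0.0, 1.841]
force: [-0.2, 0.4, -0.6]
gripper_width: 42.0
clock 40.52 pos [578.  -11.9 186.8] rpy [179.9  -0.  105.5] w 42.0 F [-0.2  0.4 -0.6]
travel [0.0004 0.0694 0.1708] rotation [ 0.06 -0.   -0.04]
1
```

```bash
python3 -c "
from workcell import sign_off
print(sign_off())"
```

```text
the job is handed in; nothing more can be done
None
```

I nested both sections in the order asked and handed the job in at about 40.5 s. No picture confirms the final position, because the 200 camera calls ran out during the last push.

**What went wrong on the way**
- **First grasp:** it closed on air. The real fingertips sit about 34 mm behind the stated TCP, and I allowed for that from then on.
- **First placing of the low angle:** it stopped 2.4 mm high because a finger rested on the fixed upright. I re-gripped it higher, seated it and let go before fetching the tall one.
- **Extra push on the tall angle:** I tried to close a remaining gap of about 0.5 mm. The push tipped both nested sections about 20° over the fixed upright. I pressed them flat again, gripped both uprights together and slid them back into the corner.

**Last checks**
- **Seating (last pictures, before and during the final slide):** both sections had dropped back flat and were still nested, with the tall one's flat leg top at 21.1 mm against 21 expected. During the push the free edge rose about 1 mm.
- **Centring (same pictures):** the ends of the two loose sections agreed within about 0.5 mm. They were centred on the fixed angle within about 0.5 mm.
- **Pushed home (arm readings only):** the last picture still showed a gap of about 2.7 mm. After that the arm pushed about 3.4 mm further, to within 0.3 mm of the expected home position. It stayed there as I eased the force from about 8 N to 4 N and then let go.
- **Not checked:** how the sections settled after the release, and the tape roll, box and bottle. No commanded move took the arm near those three.

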